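# Put the torch and its battery sticks on charge

### The job

Move the charged battery stick (green end) from the charger to the spare groove of the torch dock, lay every empty stick (orange end) into a charger groove of its own with its orange end towards the contact block, and push the torch fully down into the dock's spring jaws, either way round; let each stick settle in its groove rather than dropping it in. Only when all of that is in place, throw the charger's red lever fully over to the contact-block side to switch it on. Leave everything else on the worktop where it stands.

Things in the scene. Friction and masses are not known exactly. Their poses are not given: they have to be found in the camera images.
- charger: fixed battery charger: grey bed 112 (x) x 250 (y) x 12 mm high with four white grooves along x; at its +x side a black contact block 74 deep, 250 wide, 30 high (near face 56 mm from the origin), orange stripe and red lever on top. Origin on the worktop under the middle of the bed; x points from bed to contact block, z up
- slot0 (a point): charger groove 1 of 4 from the charger's +y side, 62 mm apart: where the middle of a seated stick's axis lies, 36 mm above the worktop, 24 above the bed. The groove is a V 36 mm long with walls sloping 40 degrees, reaching 15 mm to either side and up to 10 mm below this point; beside it is free space down to the bed. Axes as the charger's
- slot1 (a point): charger groove 2 of 4 from the charger's +y side, 62 mm apart: where the middle of a seated stick's axis lies, 36 mm above the worktop, 24 above the bed. The groove is a V 36 mm long with walls sloping 40 degrees, reaching 15 mm to either side and up to 10 mm below this point; beside it is free space down to the bed. Axes as the charger's
- slot2 (a point): charger groove 3 of 4 from the charger's +y side, 62 mm apart: where the middle of a seated stick's axis lies, 36 mm above the worktop, 24 above the bed. The groove is a V 36 mm long with walls sloping 40 degrees, reaching 15 mm to either side and up to 10 mm below this point; beside it is free space down to the bed. Axes as the charger's
- slot3 (a point): charger groove 4 of 4 from the charger's +y side, 62 mm apart: where the middle of a seated stick's axis lies, 36 mm above the worktop, 24 above the bed. The groove is a V 36 mm long with walls sloping 40 degrees, reaching 15 mm to either side and up to 10 mm below this point; beside it is free space down to the bed. Axes as the charger's
- lever (a joint): charger lever (rad): 0 leans towards the robot side (charger -x) = off, 1.0 leans to charger +x = on. Stays where it is left; under 2 N at the knob moves it
- lever_tip (a point): centre of the lever's red ball knob, 26 mm dia, on a 10 mm rod. The pivot lies in the charger frame at x 93, y 0, z 52 mm, 60 mm from the knob, which swings in the charger's x-z plane from x 64 (off) to x 122 (on), 105 mm above the worktop at both ends, 112 midway. The housing below reaches up to 65 mm
- dock: fixed torch dock: blue base 130 (x) x 150 (y) x 12 mm high; on its -y half two pairs of red spring jaw rollers, on its +y half one white spare groove. Origin on the worktop under the middle; jaws and groove run along its x axis, z up
- clip (a point): where the middle of the torch handle lies when fully home, 38 mm above the worktop. Roller pairs (16 dia, along dock x) at x +-35 mm, axes 48 up, tops 56, 21 mm apart; pushed down with 10 to 20 N the handle spreads them and they close over it; merely laid on them it stays at 60 mm. 56 mm between the pairs is free for fingers down to the base. Axes as the dock's
- spare (a point): spare groove of the dock, same shape as a charger groove: where the middle of a seated stick's axis lies, 36 mm above the worktop, 80 mm beside the clip
- stick0: empty battery stick (may be absent), 80 mm long, 110 g: grey round barrel 32 dia x 56 long between hexagonal caps 36 across flats x 12 long, one orange (orange band beside it), one black. Origin mid-axis, 18 mm above the worktop when lying; x along the axis to the orange end. Its caps go beyond the two ends of a groove, leaving 10 mm play either way
- stick1: empty battery stick (may be absent), 80 mm long, 110 g: grey round barrel 32 dia x 56 long between hexagonal caps 36 across flats x 12 long, one orange (orange band beside it), one black. Origin mid-axis, 18 mm above the worktop when lying; x along the axis to the orange end. Its caps go beyond the two ends of a groove, leaving 10 mm play either way
- stick2: empty battery stick (may be absent), 80 mm long, 110 g: grey round barrel 32 dia x 56 long between hexagonal caps 36 across flats x 12 long, one orange (orange band beside it), one black. Origin mid-axis, 18 mm above the worktop when lying; x along the axis to the orange end. Its caps go beyond the two ends of a groove, leaving 10 mm play either way
- stick3: empty battery stick (may be absent), 80 mm long, 110 g: grey round barrel 32 dia x 56 long between hexagonal caps 36 across flats x 12 long, one orange (orange band beside it), one black. Origin mid-axis, 18 mm above the worktop when lying; x along the axis to the orange end. Its caps go beyond the two ends of a groove, leaving 10 mm play either way
- full: charged battery stick, same shape and sizes as the empty ones, its end cap and band green instead of orange; lies in a charger groove at the start. Origin in the middle of its axis, x towards the green end
- torch: torch, 180 mm long, 200 g: black round handle 28 mm dia and 120 mm long between yellow hexagonal ends 40 mm across flats (head 40 mm long on +x, tail 20 mm). Origin in the middle of the handle's axis, 20 mm above the worktop when lying; x along the axis to the head
- tin: bystander, to be left alone: small flat red tin, 52 dia x 22 high mm
- cleaner: bystander, to be left alone: white cleaner bottle with blue cap, 64 dia x 150 high mm
- screws: bystander, to be left alone: glass jar with red lid, 64 dia x 75 high mm
- driver: bystander, to be left alone: screwdriver with red handle
- brush: bystander, to be left alone: paintbrush with wooden handle
- carton: bystander, to be left alone: cardboard carton, 90 x 60 x 50 mm
There are look-alikes about, which are no part of the job. What is shaped like the stick2 but purple is not meant. Of the things that look like the dock, the larger one is meant.

How it is judged:
On the way, in this order (a step that is already met when the one before it is completed fails the run):
1. every empty stick lies in a charger groove, the charged one in the spare groove, the torch is home in the jaws (((horizontal distance between stick0 and slot0 below 0.014 m and angle between the x axis of stick0 and the x axis of charger, either way round below 0.12 rad and height (world z) of stick0 between 0.032 and 0.04 m) or (horizontal distance between stick0 and slot1 below 0.014 m and angle between the x axis of stick0 and the x axis of charger, either way round below 0.12 rad and height (world z) of stick0 between 0.032 and 0.04 m) or (horizontal distance between stick0 and slot2 below 0.014 m and angle between the x axis of stick0 and the x axis of charger, either way round below 0.12 rad and height (world z) of stick0 between 0.032 and 0.04 m) or (horizontal distance between stick0 and slot3 below 0.014 m and angle between the x axis of stick0 and the x axis of charger, either way round below 0.12 rad and height (world z) of stick0 between 0.032 and 0.04 m)) and x of lever_tip in the frame of stick0 above 0.02 m and linear speed of each of stick0, stick1, stick2, stick3, full, torch below 0.03 m/s and ((horizontal distance between stick1 and slot0 below 0.014 m and angle between the x axis of stick1 and the x axis of charger, either way round below 0.12 rad and height (world z) of stick1 between 0.032 and 0.04 m) or (horizontal distance between stick1 and slot1 below 0.014 m and angle between the x axis of stick1 and the x axis of charger, either way round below 0.12 rad and height (world z) of stick1 between 0.032 and 0.04 m) or (horizontal distance between stick1 and slot2 below 0.014 m and angle between the x axis of stick1 and the x axis of charger, either way round below 0.12 rad and height (world z) of stick1 between 0.032 and 0.04 m) or (horizontal distance between stick1 and slot3 below 0.014 m and angle between the x axis of stick1 and the x axis of charger, either way round below 0.12 rad and height (world z) of stick1 between 0.032 and 0.04 m)) and x of lever_tip in the frame of stick1 above 0.02 m and ((horizontal distance between stick2 and slot0 below 0.014 m and angle between the x axis of stick2 and the x axis of charger, either way round below 0.12 rad and height (world z) of stick2 between 0.032 and 0.04 m) or (horizontal distance between stick2 and slot1 below 0.014 m and angle between the x axis of stick2 and the x axis of charger, either way round below 0.12 rad and height (world z) of stick2 between 0.032 and 0.04 m) or (horizontal distance between stick2 and slot2 below 0.014 m and angle between the x axis of stick2 and the x axis of charger, either way round below 0.12 rad and height (world z) of stick2 between 0.032 and 0.04 m) or (horizontal distance between stick2 and slot3 below 0.014 m and angle between the x axis of stick2 and the x axis of charger, either way round below 0.12 rad and height (world z) of stick2 between 0.032 and 0.04 m)) and x of lever_tip in the frame of stick2 above 0.02 m and ((horizontal distance between stick3 and slot0 below 0.014 m and angle between the x axis of stick3 and the x axis of charger, either way round below 0.12 rad and height (world z) of stick3 between 0.032 and 0.04 m) or (horizontal distance between stick3 and slot1 below 0.014 m and angle between the x axis of stick3 and the x axis of charger, either way round below 0.12 rad and height (world z) of stick3 between 0.032 and 0.04 m) or (horizontal distance between stick3 and slot2 below 0.014 m and angle between the x axis of stick3 and the x axis of charger, either way round below 0.12 rad and height (world z) of stick3 between 0.032 and 0.04 m) or (horizontal distance between stick3 and slot3 below 0.014 m and angle between the x axis of stick3 and the x axis of charger, either way round below 0.12 rad and height (world z) of stick3 between 0.032 and 0.04 m)) and x of lever_tip in the frame of stick3 above 0.02 m and horizontal distance between full and spare below 0.014 m and angle between the x axis of full and the x axis of dock, either way round below 0.12 rad and height (world z) of full between 0.032 and 0.04 m and horizontal distance between torch and clip below 0.022 m and angle between the x axis of torch and the x axis of dock, either way round below 0.1 rad and height (world z) of torch between 0.034 and 0.042 m), for 0.2 s.
2. the lever is thrown over to on (value of joint lever above 0.85 rad), for 0.2 s.
At the end, for the whole second after the job is handed in: Sticks at rest in grooves: within 14 mm (plan), 4 mm (height), 0.12 rad of seated; empty ones in the charger, orange end to the block, charged one in the spare groove. Torch in the clip within 22 mm (plan), 4 mm (height), 0.1 rad. Lever over 0.85 (all of step 1 and value of joint lever above 0.85 rad); the robot touches nothing.
It fails at once if a stick falls freely into the charger or dock from more than 30 mm ((horizontal distance between stick0 and charger below 0.14 m and height (world z) of stick0 above 0.066 m and contact force between stick0 and anything else below 0.005 N and linear speed of stick0 above 0.2 m/s) or (horizontal distance between stick1 and charger below 0.14 m and height (world z) of stick1 above 0.066 m and contact force between stick1 and anything else below 0.005 N and linear speed of stick1 above 0.2 m/s) or (horizontal distance between stick2 and charger below 0.14 m and height (world z) of stick2 above 0.066 m and contact force between stick2 and anything else below 0.005 N and linear speed of stick2 above 0.2 m/s) or (horizontal distance between stick3 and charger below 0.14 m and height (world z) of stick3 above 0.066 m and contact force between stick3 and anything else below 0.005 N and linear speed of stick3 above 0.2 m/s) or (horizontal distance between full and dock below 0.1 m and height (world z) of full above 0.066 m and contact force between full and anything else below 0.005 N and linear speed of full above 0.2 m/s)).
It fails at once if a bystander is moved more than 60 mm (distance of any of tin, cleaner, screws, driver, brush, carton from where it was at the start of the episode above 0.06 m).
It fails at once if the bottle or the jar is knocked over (angle between any of cleaner, screws's own z axis and vertical above 0.7 rad).
Of stick0, stick1, stick2, stick3 only 2 to 4 are there at a start; the rules pass over those that are not, and their reading is None.
At some moment in a run one of stick0, stick1, stick2, stick3, full, torch may be knocked a few centimetres aside while the robot is not near it.
It also fails if it takes over 210 s, if anything falls off the work surface, if the arm or the gripper's body presses on something with over 40 N, if the wrist force passes 120 N, or if a joint passes its speed limit or range.

### The arm

A 7-joint arm with a two-finger parallel gripper is mounted at the origin on the work surface. World frame = base frame: x ahead of the robot, y to its left, z up, the work surface at z = 0. Lengths are in m, angles in rad, forces in N, time in s.
With the tool pointing down it reaches from about 0.425 to 0.95 m from the base axis. Payload 16.7 kg.
Tool frame: the origin (TCP) lies midway between the tips of the shut fingers; the grasp point (between the pads) lies 19 mm behind it (env.tcp_to_grasp is the distance from the TCP to the grasp point, in m); y points along the fingers, x is the direction in which the jaws open and shut, and the axes are right-handed (so a half turn about y gives the same grasp; the last joint's range is limited). The gripper opens to 94 mm and grips with 3 to 60 N. Pads are 16 mm wide; open, the fingers measure 119 mm over their backs; the gripper's body (75 mm by 177 mm) begins 78 mm behind the grasp point.
Start: joints at [1.143, 0.426, 0.074, 1.606, -0.034, 1.111, -0.067], TCP at [0.185, -0.649, 0.205] pointing down, gripper open.
Joint ranges: [-2.85, 2.85], [-0.5, 2.14], [-1.23, 1.37], [0.21, 2.46], [-1.02, 4.16], [0.16, 2.05], [-2.73, 2.73]. Speed limits (rad/s): [1.89, 1.89, 2.39, 2.39, 3.01, 3.01, 3.01].

### API

Orientations are given as a 3x3 rotation matrix whose columns are the frame's x, y, z axes.
In Python, from cell import env gives the robot as it stands.
- The arm moves only by the tool step_arm, never from a script. Its argument "plan" is a list of rows, each a list of 3 entries, a list of its own where there are three numbers: the opening, from 0 (shut) to 1 (fully open), then the shift along the world's x, y, z in mm, then the turn, a rotation vector about the world's x, y, z in rad. In form: [[fingers, [x, y, z], [ax, ay, az]], ...]. A call has 1 to 5 rows; each row shifts and turns the pose as measured when the row begins; what a row does not reach is not made up. A row lasts 1/10 s, in which the tool goes at most 50 mm and 8.59 degrees, less where a joint would pass 70% of its speed; a pose out of reach is approached as far as the arm can. A call is refused whole if a number of a shift passes 50 or a number of a turn 0.15, either way. A call with a gripper value outside its range is refused whole. The fingers move at their own pace and stop on an object; "force" is the grip in N (left out, the last holds). Time passes only in rows, so rows that do not move let the fingers close. It gives the time, the measured TCP pose, the force and the opening at its end, in the units of the state.
- env.get_obs(): the state, without advancing time (a new reading comes with each control period).
- env.grab_frame(name): name is "scene" or "top" or "wrist"; returns a dict with "img" (400x640x3 uint8, red, green, blue), "intrinsics" (3x3 intrinsics, pixels), "R" (3x3) and "t" (3): a world point X has camera coordinates R X + t; the wrist camera has in their place "T_tool_cam" (4x4, takes a point from camera to tool coordinates, whose origin is the TCP and whose axes are the tool frame's). Camera axes: x right, y down, z forward; pixel columns grow to the right and rows downward; lengths in m; the calibration is good to about 2 mm. A picture is of the moment at which its call begins: read the wrist's pose just before it. There is no depth.
- env.job_done(): hands the job in, once; it reports no verdict.
The state is a dict: "t": time; "joints": joint angles; "dq": joint speeds; "joint_efforts": joint torques, N m; "ee_pos": TCP position; "ee_rot": TCP orientation; "force": force on the tool from outside, world axes, zero at the start; "ft_torque": the same for the moment, N m; "finger_gap": finger opening in m.
Only numpy, scipy, OpenCV 4.12 (cv2) and the standard library are available. Lean on these libraries where they do the work, as an engineer would, in place of code of your own. Each camera call takes 0.05 s, during which the arm holds its last target. There are 200 camera calls.

## Working session

There is one attempt and no reset: what is moved stays moved. The work goes in short steps, Python scripts to look and compute and a tool call to move; the robot and the scene stay as the last step left them, time stands still between calls to the robot, and variables do not carry over. Pictures are saved under pics/ and viewed, about 12 in all and at most 16, crops included, and the job is handed in when it is done.

Besides the shell and the picture viewer there is one more tool, called after "Call:" by a JSON object that holds its "fn" and its "kwargs", one argument or row to a line. step_arm: Moves the arm, as the interface text tells. Its arguments: {"type":"object","properties":{"plan":{"type":"array","items":{"type":"array"}},"force":{"type":"number"}},"required":["plan"]}

```bash
mkdir -p pics
cat > h.py <<'E'
import numpy as np, cv2
from cell import env
def grab(n,fn=None):
    o=env.get_obs(); f=env.grab_frame(n)
    if fn: cv2.imwrite('pics/'+fn,f['img'][:,:,::-1])
    if n=='wrist':
        T=np.eye(4);T[:3,:3]=o['ee_rot'];T[:3,3]=o['ee_pos']
        M=np.linalg.inv(T@np.array(f['T_tool_cam']));f['R']=M[:3,:3];f['t']=M[:3,3]
    return f
def px2w(f,uv,z):
    K=np.array(f['intrinsics']);R=np.array(f['R']);t=np.array(f['t'])
    d=R.T@np.linalg.inv(K)@np.array([uv[0],uv[1],1.]);c=-R.T@t
    return c+d*(z-c[2])/d[2]
def w2px(f,X):
    p=np.array(f['intrinsics'])@(np.array(f['R'])@np.array(X)+np.array(f['t']));return p[:2]/p[2]
E
python3 - <<'E'
from h import *
np.set_printoptions(precision=4,suppress=True)
o=env.get_obs();print(o)
import pickle
for n in('top','scene','wrist'):
    f=grab(n,n+'0.png');pickle.dump(f,open(n+'0.pkl','wb'));print(n,f['intrinsics'],-np.array(f['R']).T@f['t'],f['R'])
print(f['T_tool_cam'])
E
```

```text
{'t': 0.0, 'joints': array([ 1.1435,  0.4267,  0.0738,  1.6066, -0.0341,  1.1108, -0.0671]), 'dq': array([ 0.0002, -0.0011,  0.0018, -0.001 ,  0.0004,  0.0001, -0.0006]), 'joint_efforts': array([ -0.001 , -93.5832,   3.6661, -45.4184,  -0.0488,   0.0201,
         0.    ]), 'ee_pos': array([ 0.185 , -0.6487,  0.2048]), 'ee_rot': array([[ 0.2742, -0.0004,  0.9617],
       [-0.9617,  0.0012,  0.2742],
       [-0.0013, -1.    , -0.0001]]), 'force': array([-0.194 , -0.2689,  0.4069]), 'ft_torque': array([-0.0103,  0.0278, -0.0228]), 'finger_gap': 0.09382586240620194}
top [[411.3135   0.     314.896 ]
 [  0.     411.3135 197.6614]
 [  0.       0.       1.    ]] [ 0.4407 -0.0073  1.4632] [[-0.0144 -0.9999  0.0045]
 [-0.9977  0.0141 -0.0657]
 [ 0.0657 -0.0054 -0.9978]]
scene [[383.5152   0.     317.4846]
 [  0.     383.5152 196.4011]
 [  0.       0.       1.    ]] [ 1.2111 -0.1333  0.9919] [[ 0.2271  0.9737 -0.0174]
 [ 0.7587 -0.1882 -0.6237]
 [-0.6106  0.1284 -0.7815]]
wrist [[286.3157   0.     319.758 ]
 [  0.     286.3157 197.6515]
 [  0.       0.       1.    ]] [ 0.2538 -0.6301  0.3849] [[ 0.2739 -0.9618 -0.0003]
 [-0.9324 -0.2656  0.2452]
 [-0.2359 -0.0669 -0.9695]]
[[ 1.     -0.0005  0.0008  0.0007]
 [-0.0009 -0.2452  0.9695 -0.1801]
 [-0.0003 -0.9695 -0.2452  0.0713]
 [ 0.      0.      0.      1.    ]]
```

```bash
python3 -c "
import cv2
a=cv2.imread('pics/top0.png');cv2.imwrite('pics/top0b.png',cv2.resize(a,(800,500),interpolation=cv2.INTER_CUBIC))"
```

```text
(no output)
```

View pics/top0b.png

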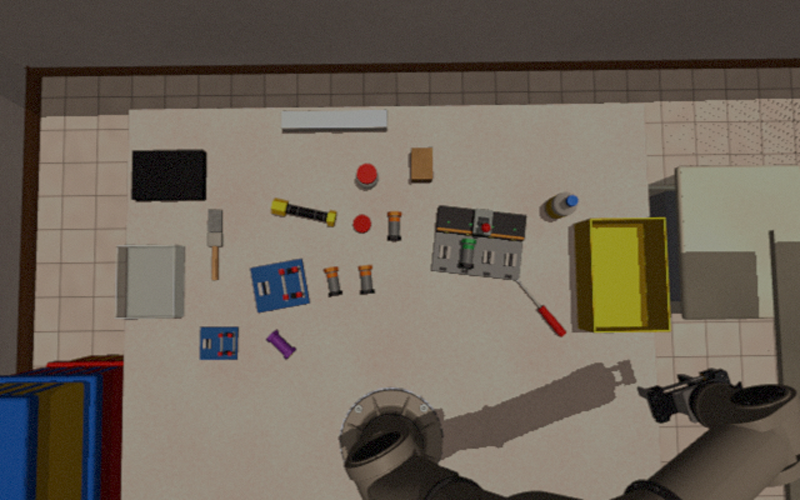

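View pics/scene0.png

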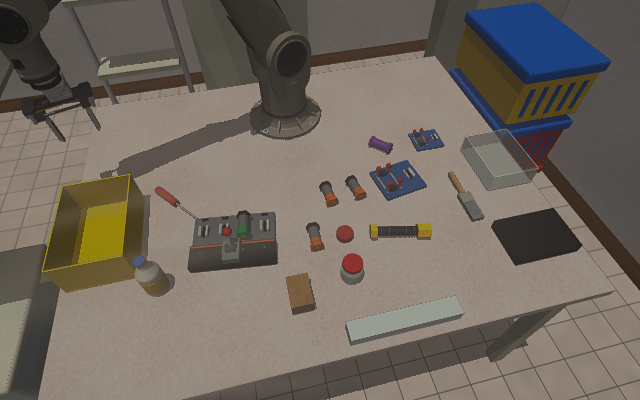

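The top view (800 px scale) shows three empty sticks at (394,226), (333,281) and (366,279), with the orange ends up (+x). The charged stick is in the charger at (468,252), the torch at (304,212), the large dock at (280,286), and a small look-alike dock at (220,343). The purple decoy is at (281,344). I'll enlarge this to confirm.

```bash
python3 -c "
import cv2
a=cv2.imread('pics/top0.png')[150:270,190:430];cv2.imwrite('pics/c1.png',cv2.resize(a[:,:],(800,400),interpolation=cv2.INTER_CUBIC)*1)
b=cv2.imread('pics/top0.png')
l=cv2.resize(b[150:250,195:325],(780,600),interpolation=cv2.INTER_CUBIC);r=cv2.resize(b[155:235,335:435],(750,600),interpolation=cv2.INTER_CUBIC)
cv2.imwrite('pics/cl.png',l);cv2.imwrite('pics/cr.png',r)"
```

```text
(no output)
```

View pics/cl.png

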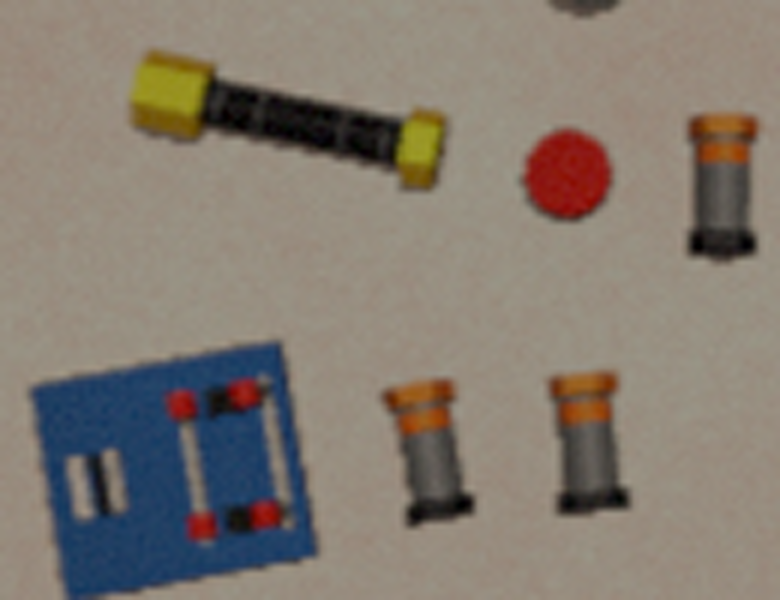

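View pics/cr.png

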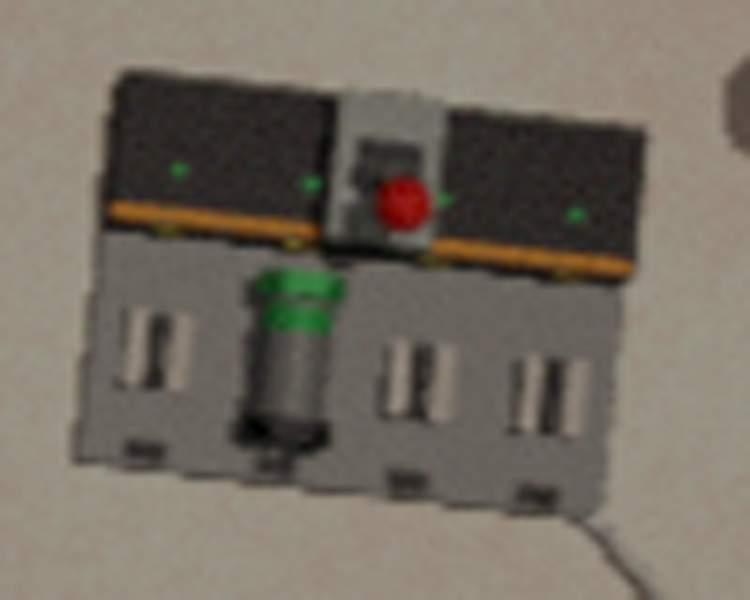

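Confirmed: three empty sticks, orange ends towards +x, and the larger dock with the red jaws. The charged stick is in groove 2 (left is +y). The torch head points left.

```bash
cat > m.py <<'E'
from h import *
import pickle
from scipy.optimize import least_squares
np.set_printoptions(precision=4,suppress=True)
f=pickle.load(open('top0.pkl','rb'))
L=lambda p:(np.array(p)+.5)/6-.5+[195,150]
Rr=lambda p:(np.array(p)+.5)/7.5-.5+[335,155]
def fit(pts,obs,x0):
    def W(q):
        c,s=np.cos(q[2]),np.sin(q[2]);return [[q[0]+c*a-s*b,q[1]+s*a+c*b,z] for a,b,z in pts]
    r=least_squares(lambda q:np.ravel([w2px(f,X)-o for X,o in zip(W(q),obs)]),x0,loss='soft_l1')
    return r.x,r.fun
def pt(q,a,b):
    c,s=np.cos(q[2]),np.sin(q[2]);return np.array([q[0]+c*a-s*b,q[1]+s*a+c*b])
if __name__=='__main__':
    q,e=fit([(-.056,.125,.012),(-.056,-.125,.012),(.13,.125,.03),(.13,-.125,.03),(0,.093,.027),(0,-.031,.027),(0,-.093,.027),(.064,0,.105)],
      [Rr(p) for p in[(72,462),(603,517),(120,72),(645,128),(155,348),(420,382),(550,397),(405,203)]],[.65,-.2,0]);print('charger',q,e)
    for i in range(4):print('slot',i,pt(q,0,.093-.062*i))
    d,e=fit([(.065,.075,.012),(.065,-.075,.012),(-.065,-.075,.012),(-.065,.075,.012)],[L(p) for p in[(30,385),(282,342),(317,555),(68,600)]],[.5,.3,0]);print('dock',d,e)
    print('spare,groove px',px2w(f,L((97,485)),.027),'rollers',px2w(f,L((213,400)),.05),px2w(f,L((234,520)),.05),pt(d,0,.04),pt(d,0,-.04))
    for n,a,b,z in[('A',(723,117),(722,252),.018),('B',(419,388),(441,514),.018),('C',(583,380),(594,504),.018),('torch',(137,92),(443,150),.02)]:
        A=px2w(f,L(a),z);B=px2w(f,L(b),z);v=A-B;print(n,(A+B)/2,np.linalg.norm(v),np.arctan2(v[1],v[0]))
    A=px2w(f,Rr((302,272)),.036);B=px2w(f,Rr((284,440)),.036);v=A-B;print('full',(A+B)/2,np.linalg.norm(v),np.arctan2(v[1],v[0]))
    print('tin',px2w(f,L((568,173)),.022))
E
python3 m.py
```

```text
charger [ 0.5093 -0.2489 -0.1258] [ 0.1129  0.0017 -0.1886  0.561  -0.265  -0.7686  0.5156 -0.3375  0.1645
  0.2121  0.0688 -0.3802  0.3608 -0.409  -0.886   2.1861]
slot 0 [ 0.5209 -0.1566]
slot 1 [ 0.5131 -0.2182]
slot 2 [ 0.5054 -0.2797]
slot 3 [ 0.4976 -0.3412]
dock [0.4341 0.3071 0.1641] [ 0.0049 -0.2322  0.0316 -0.6137  0.3579  0.3234 -0.4009  0.4761]
spare,groove px [0.4262 0.3486 0.027 ] rollers [0.474  0.2768 0.05  ] [0.4055 0.2649 0.05  ] [0.4276 0.3466] [0.4407 0.2677]
A [ 0.5972 -0.0164  0.018 ] 0.0798475222884627 -0.02182112213767968
B [0.4432 0.1567 0.018 ] 0.07464616627088326 0.16623540916764157
C [0.4471 0.0641 0.018 ] 0.07262898712215211 0.07771638705465839
torch [0.638  0.2375 0.02  ] 0.18348113514016623 1.3686632516017492
full [ 0.5166 -0.2191  0.036 ] 0.07853504918221493 -0.130356858848728
tin [0.6048 0.0742 0.022 ]
```

Call:
{"fn": "step_arm", "kwargs": {
  "plan": [
    [0.6,[37,48,0],[0,0,-0.045]],
    [0.6,[37,48,0],[0,0,-0.045]],
    [0.6,[37,48,0],[0,0,-0.045]],
    [0.6,[37,48,0],[0,0,-0.045]],
    [0.6,[37,48,0],[0,0,-0.045]]
  ],
  "force": 25
}}

```text
t: 0.65
ee_pos: [0.3358, -0.4473, 0.2033]
ee_rot: [[0.034, -0.004, 0.999], [-0.999, 0.002, 0.034], [-0.002, -1.0, -0.004]]
force: [1.0, -1.6, 0.4]
finger_gap: 0.0581
```

Call:
{"fn": "step_arm", "kwargs": {
  "plan": [
    [0.6,[37,48,0],[0,0,-0.045]],
    [0.6,[37,48,0],[0,0,-0.045]],
    [0.6,[37,48,0],[0,0,-0.045]],
    [0.6,[37,48,0],[0,0,-0.045]],
    [0.6,[0,0,0],[0,0,0]]
  ]
}}

```text
t: 1.15
ee_pos: [0.4605, -0.2821, 0.2034]
ee_rot: [[-0.147, -0.002, 0.989], [-0.989, 0.003, -0.147], [-0.003, -1.0, -0.003]]
force: [-0.2, -1.7, -0.5]
finger_gap: 0.0564
```

Call:
{"fn": "step_arm", "kwargs": {
  "plan": [
    [0.6,[30,35,0],[0,0,0.02]],
    [0.6,[24,28,0],[0,0,0]],
    [0.6,[0,0,0],[0,0,0]]
  ]
}}

```text
t: 1.45
ee_pos: [0.5139, -0.219, 0.2033]
ee_rot: [[-0.125, -0.002, 0.992], [-0.992, 0.003, -0.125], [-0.003, -1.0, -0.003]]
force: [0.3, -1.4, 0.4]
finger_gap: 0.0563
```

```bash
cat >> h.py <<'E'
def need(x,y,z,phi):
    o=env.get_obs();R=o['ee_rot'];p=np.array([x,y,z])-o['ee_pos']
    a=phi-np.arctan2(R[1,2],R[0,2]);a=(a+np.pi/2)%np.pi-np.pi/2
    tilt=np.cross(R[:,1],[0,0,-1])
    print('t %.2f'%o['t'],'shift mm',np.round(p*1000,1),'yaw %.3f'%a,'tilt',np.round(tilt,3),'gap %.4f'%o['finger_gap'],'F',np.round(o['force'],1),'j',np.round(o['joints'],2))
E
python3 - <<'E'
from h import *
import pickle
f=grab('wrist','w1.png');pickle.dump(f,open('w1.pkl','wb'))
need(.5151,-.2187,.023,-.126)
for i in range(4):
    import m
    q=[.5093,-.2489,-.1258];print(i,w2px(f,[*m.pt(q,0,.093-.062*i),.036]))
E
```

```text
t 1.50 shift mm [   2.6    2.1 -180.2] yaw 0.002 tilt [-0.003 -0.003 -0.   ] gap 0.0564 F [-0.3 -0.9  0. ] j [ 0.4   0.25 -0.13  1.86  0.04  1.04 -1.44]
0 [268.8868 185.2671]
1 [318.9543 185.2762]
2 [369.0644 185.2854]
3 [419.2171 185.2945]
```

View pics/w1.png

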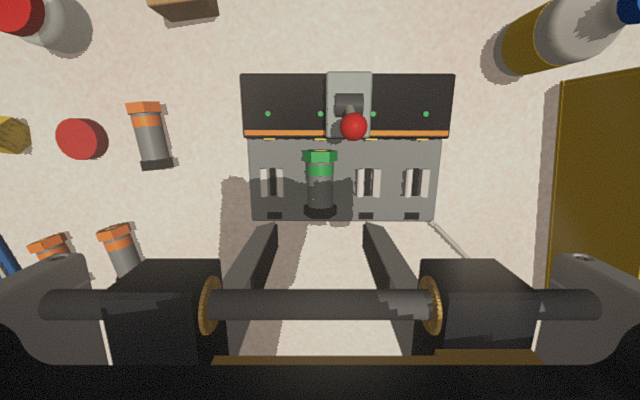

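The wrist view shows the charger square-on: the charged stick at (319,182), the free grooves at (271,182), (367,182) and (415,182), and the knob at (353,126). I'll refine the charger pose from this.

Run:
```python
import m,pickle
from m import *
f=m.f=pickle.load(open('w1.pkl','rb'))
q,e=fit([(-.056,.125,.012),(-.056,-.125,.012),(.13,.125,.03),(.13,-.125,.03),(0,.093,.027),(0,-.031,.027),(0,-.093,.027),(.064,0,.105)],
 [(251,219.5),(434,221),(240.5,73.5),(455,74),(271.5,182),(367,182),(415.5,182),(353.5,126)],[.51,-.25,-.12]);print(q,e)
for i in range(4):print(pt(q,0,.093-.062*i))
A=px2w(f,(320,151),.036);B=px2w(f,(320,215),.036);print((A+B)/2,np.linalg.norm(A-B))
for n,a,b in[('A',(145,103),(158,166)),('C',(112,229),(133,281))]:
    A=px2w(f,a,.018);B=px2w(f,b,.018);v=A-B;print(n,(A+B)/2,np.linalg.norm(v),np.arctan2(v[1],v[0]))
```

```text
[ 0.5111 -0.2501 -0.1319] [-0.2487  0.363  -0.154   0.0024 -2.2356 -2.9416  1.8759 -2.1873 -0.6705
 -0.1414  1.7443  0.4557  2.225   0.7545 -0.7913  6.058 ]
[ 0.5233 -0.1579]
[ 0.5152 -0.2194]
[ 0.507  -0.2809]
[ 0.4989 -0.3423]
[ 0.5147 -0.2196  0.036 ] 0.08061210099736327
A [ 0.5988 -0.0184  0.018 ] 0.07702968017103756 -0.06049507144588974
C [0.4445 0.0658 0.018 ] 0.08022844176410059 0.0722225088952135
```

Call:
{"fn": "step_arm", "kwargs": {
  "plan": [
    [0.6,[2,1,-40],[0,0,0]],
    [0.6,[0,0,-40],[0,0,0]],
    [0.6,[0,0,-40],[0,0,0]],
    [0.6,[0,0,-40],[0,0,0]],
    [0.6,[0,0,0],[0,0,0]]
  ]
}}

```text
t: 2.0
ee_pos: [0.5114, -0.2261, 0.0399]
ee_rot: [[-0.131, -0.001, 0.991], [-0.991, -0.001, -0.131], [0.001, -1.0, -0.001]]
force: [0.6, -0.0, -0.1]
finger_gap: 0.057
```

```bash
python3 -c "
from h import *
need(.5147,-.2193,.021,-.129)"
```

```text
t 2.00 shift mm [  3.3   6.8 -18.9] yaw 0.003 tilt [ 0.001 -0.001  0.   ] gap 0.0570 F [ 0.6 -0.  -0.1] j [ 0.4   0.45 -0.12  1.99  0.08  0.7  -1.48]
```

Call:
{"fn": "step_arm", "kwargs": {
  "plan": [
    [0.6,[3,7,-5],[0,0,0]],
    [0.6,[0,0,-13],[0,0,0]],
    [0.6,[0,0,0],[0,0,0]]
  ]
}}

```text
t: 2.3
ee_pos: [0.5153, -0.2211, 0.0242]
ee_rot: [[-0.134, 0.002, 0.991], [-0.991, -0.003, -0.134], [0.002, -1.0, 0.002]]
force: [-0.1, -0.3, 0.4]
finger_gap: 0.0566
```

```bash
python3 -c "
from h import *
need(.5147,-.2193,.021,-.129)"
```

```text
t 2.30 shift mm [-0.6  1.8 -3.2] yaw 0.005 tilt [0.003 0.002 0.   ] gap 0.0566 F [-0.1 -0.3  0.4] j [ 0.38  0.47 -0.12  2.    0.09  0.67 -1.49]
```

Close, then lift.

Call:
{"fn": "step_arm", "kwargs": {
  "plan": [
    [0.6,[0,2,-2],[0,0,0]],
    [0.2,[0,0,0],[0,0,0]],
    [0.2,[0,0,0],[0,0,0]],
    [0.2,[0,0,0],[0,0,0]],
    [0.2,[0,0,0],[0,0,0]]
  ],
  "force": 25
}}

```text
t: 2.8
ee_pos: [0.5176, -0.2191, 0.0255]
ee_rot: [[-0.133, 0.007, 0.991], [-0.991, -0.004, -0.133], [0.003, -1.0, 0.007]]
force: [0.2, 0.5, -1.0]
finger_gap: 0.0315
```

Call:
{"fn": "step_arm", "kwargs": {
  "plan": [
    [0.2,[0,0,15],[0,0,0]],
    [0.2,[0,0,30],[0,0,0]],
    [0.2,[0,0,40],[0,0,0]],
    [0.2,[0,0,40],[0,0,0]],
    [0.2,[0,0,0],[0,0,0]]
  ]
}}

```text
t: 3.3
ee_pos: [0.5159, -0.2185, 0.1543]
ee_rot: [[-0.133, 0.004, 0.991], [-0.991, -0.003, -0.133], [0.002, -1.0, 0.004]]
force: [0.8, 0.6, -2.0]
finger_gap: 0.0311
```

```bash
python3 -c "
from h import *
need(.4270,.3474,.15,.164)"
```

```text
t 3.30 shift mm [-88.9 565.9  -4.3] yaw 0.297 tilt [0.003 0.004 0.   ] gap 0.0311 F [ 0.8  0.6 -2. ] j [ 0.39  0.3  -0.13  1.91  0.05  0.93 -1.46]
```

Call:
{"fn": "step_arm", "kwargs": {
  "plan": [
    [0.2,[-5,48,0],[0,0,0.025]],
    [0.2,[-5,48,0],[0,0,0.025]],
    [0.2,[-7,48,0],[0,0,0.025]],
    [0.2,[-7,48,0],[0,0,0.025]],
    [0.2,[-7,48,0],[0,0,0.025]]
  ]
}}

```text
t: 3.8
ee_pos: [0.4827, 0.0212, 0.1538]
ee_rot: [[-0.016, 0.007, 1.0], [-1.0, -0.005, -0.016], [0.005, -1.0, 0.007]]
force: [1.2, 1.2, -0.0]
finger_gap: 0.0315
```

Call:
{"fn": "step_arm", "kwargs": {
  "plan": [
    [0.2,[-7,48,0],[0,0,0.025]],
    [0.2,[-7,48,0],[0,0,0.025]],
    [0.2,[-8,48,0],[0,0,0.025]],
    [0.2,[-8,48,0],[0,0,0.025]],
    [0.2,[-8,48,0],[0,0,0.025]]
  ]
}}

```text
t: 4.3
ee_pos: [0.4407, 0.2677, 0.152]
ee_rot: [[0.112, 0.007, 0.994], [-0.994, -0.005, 0.112], [0.006, -1.0, 0.007]]
force: [0.9, -0.2, -0.9]
finger_gap: 0.0315
```

```bash
python3 -c "
from h import *
need(.4270,.3474,.15,.164)"
```

```text
t 4.30 shift mm [-13.7  79.7  -2. ] yaw 0.051 tilt [0.005 0.007 0.   ] gap 0.0315 F [ 0.9 -0.2 -0.9] j [-0.27  0.26 -0.47  1.99  0.16  0.92 -2.28]
```

Call:
{"fn": "step_arm", "kwargs": {
  "plan": [
    [0.2,[-6,40,0],[0,0,0.025]],
    [0.2,[-6,34,0],[0,0,0.025]],
    [0.2,[0,0,0],[0,0,0]]
  ]
}}

```text
t: 4.6
ee_pos: [0.4243, 0.3511, 0.1504]
ee_rot: [[0.173, 0.006, 0.985], [-0.985, -0.002, 0.173], [0.003, -1.0, 0.005]]
force: [0.9, 0.4, -1.5]
finger_gap: 0.0316
```

Run:
```python
from h import *
import pickle
f=grab('wrist','w2.png');pickle.dump(f,open('w2.pkl','wb'))
need(.4270,.3474,.0255,.164)
```

```text
t 4.65 shift mm [   2.1   -1.4 -124.6] yaw -0.007 tilt [0.003 0.005 0.   ] gap 0.0313 F [ 0.1 -0.6 -1.7] j [-0.39  0.32 -0.5   1.92  0.2   0.95 -2.39]
```

View pics/w2.png

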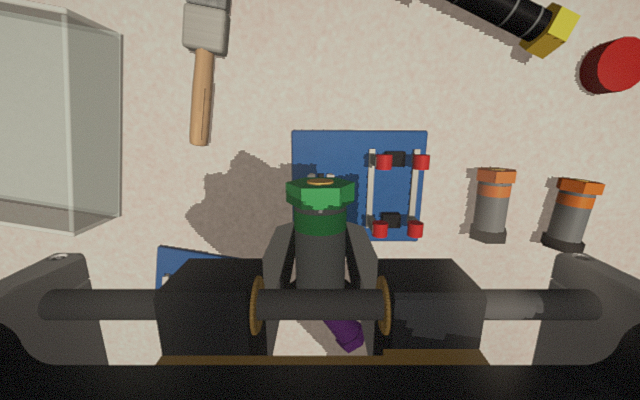

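The dock's corners are at (292,130), (427,132) and (423,241), its rollers near (384,161), (421,161), (380,229) and (416,229). The stick is held level over the groove. Refine.

Run:
```python
import m,pickle
from m import *
f=m.f=pickle.load(open('w2.pkl','rb'))
d,e=fit([(.065,.075,.012),(.065,-.075,.012),(-.065,-.075,.012)],[(292.5,130.5),(427,132),(423,241)],[.434,.307,.16]);print(d,e)
r=np.mean([px2w(f,p,.052) for p in[(384,161),(421,161),(380,229),(416,229)]],0);print('clip by rollers',r,pt(d,0,-.04),'spare',pt(d,0,.04),'from rollers',r[:2]+.08*np.array([-np.sin(d[2]),np.cos(d[2])]))
for n,a,b in[('B',(497,170),(488,240)),('C',(581,182),(563,250))]:
    A=px2w(f,a,.018);B=px2w(f,b,.018);v=A-B;print(n,(A+B)/2,np.linalg.norm(v),np.arctan2(v[1],v[0]))
```

```text
[0.4341 0.3048 0.1852] [-0.249   0.7876  3.4904 -2.4462 -1.2918  0.4519]
clip by rollers [0.4415 0.271  0.052 ] [0.4415 0.2655] spare [0.4268 0.3441] from rollers [0.4268 0.3496]
B [0.4416 0.1536 0.018 ] 0.08249775294363225 0.1938928037866917
C [0.4447 0.0594 0.018 ] 0.08183086833165848 0.13148569896653078
```

Call:
{"fn": "step_arm", "kwargs": {
  "plan": [
    [0.2,[2,-2,-30],[0,0,0]],
    [0.2,[0,0,-30],[0,0,0]],
    [0.2,[0,0,-30],[0,0,0]],
    [0.2,[0,0,0],[0,0,0]]
  ]
}}

```text
t: 5.05
ee_pos: [0.4279, 0.3428, 0.0566]
ee_rot: [[0.167, 0.006, 0.986], [-0.986, -0.005, 0.167], [0.006, -1.0, 0.005]]
force: [-1.0, -0.2, -0.7]
finger_gap: 0.0312
```

```bash
python3 -c "
from h import *
need(.4270,.3476,.0255,.168)"
```

```text
t 5.05 shift mm [ -0.9   4.8 -31.1] yaw 0.000 tilt [0.005 0.006 0.   ] gap 0.0312 F [-1.  -0.2 -0.7] j [-0.42  0.44 -0.46  1.99  0.29  0.77 -2.46]
```

Call:
{"fn": "step_arm", "kwargs": {
  "plan": [
    [0.2,[-1,5,-8],[0,0,0]],
    [0.2,[0,0,-12],[0,0,0]],
    [0.2,[0,1,-8],[0,0,0]],
    [0.2,[0,0,0],[0,0,0]]
  ]
}}

```text
t: 5.45
ee_pos: [0.4287, 0.3486, 0.0291]
ee_rot: [[0.164, 0.008, 0.986], [-0.986, -0.004, 0.164], [0.005, -1.0, 0.008]]
force: [0.5, 0.2, -1.0]
finger_gap: 0.0313
```

```bash
python3 -c "
from h import *
need(.4270,.3476,.0255,.168)"
```

```text
t 5.45 shift mm [-1.7 -1.  -3.6] yaw 0.003 tilt [0.004 0.008 0.   ] gap 0.0313 F [ 0.5  0.2 -1. ] j [-0.45  0.49 -0.44  2.    0.32  0.72 -2.5 ]
```

Call:
{"fn": "step_arm", "kwargs": {
  "plan": [
    [0.2,[-1,0,-3],[0,0,0]],
    [0.2,[0,0,-2],[0,0,0]],
    [0.2,[0,0,0],[0,0,0]]
  ]
}}

```text
t: 5.75
ee_pos: [0.4286, 0.3509, 0.026]
ee_rot: [[0.165, 0.011, 0.986], [-0.986, -0.0, 0.165], [0.002, -1.0, 0.011]]
force: [-0.6, 0.3, -1.3]
finger_gap: 0.0309
```

```bash
python3 -c "
from h import *
need(.4270,.3476,.0255,.168)"
```

```text
t 5.75 shift mm [-1.6 -3.3 -0.5] yaw 0.002 tilt [0.    0.011 0.   ] gap 0.0309 F [-0.6  0.3 -1.3] j [-0.45  0.49 -0.44  2.    0.33  0.71 -2.5 ]
```

Call:
{"fn": "step_arm", "kwargs": {
  "plan": [
    [0.2,[-1,-3,-1],[0,0,0]],
    [0.36,[0,0,0],[0,0,0]],
    [0.5,[0,0,0],[0,0,0]],
    [0.5,[0,0,0],[0,0,0]],
    [0.5,[0,0,0],[0,0,0]]
  ]
}}

```text
t: 6.25
ee_pos: [0.4286, 0.3495, 0.0267]
ee_rot: [[0.165, 0.015, 0.986], [-0.986, 0.003, 0.165], [-0.001, -1.0, 0.015]]
force: [0.2, 0.9, -0.2]
finger_gap: 0.0468
```

```bash
python3 -c "
from h import *
need(.4270,.3476,.0255,.168)"
```

```text
t 6.25 shift mm [-1.6 -1.9 -1.2] yaw 0.002 tilt [-0.003  0.015  0.   ] gap 0.0468 F [ 0.2  0.9 -0.2] j [-0.45  0.49 -0.44  2.01  0.33  0.7  -2.5 ]
```

Call:
{"fn": "step_arm", "kwargs": {
  "plan": [
    [0.5,[0,-1,20],[0,0.01,0]],
    [0.5,[0,0,45],[0,0,0]],
    [0.5,[0,0,45],[0,0,0]],
    [0.5,[0,0,45],[0,0,0]],
    [0.5,[20,-15,30],[0,0,0.14]]
  ]
}}

```text
t: 6.75
ee_pos: [0.4429, 0.3317, 0.2134]
ee_rot: [[0.305, -0.005, 0.952], [-0.952, -0.004, 0.305], [0.002, -1.0, -0.006]]
force: [0.7, -0.1, 0.2]
finger_gap: 0.0472
```

Call:
{"fn": "step_arm", "kwargs": {
  "plan": [
    [0.7,[30,-15,0],[0,0,0.14]],
    [0.7,[30,-15,0],[0,0,0.14]],
    [0.7,[30,-15,0],[0,0,0.14]],
    [0.7,[30,-15,0],[0,0,0.14]],
    [0.7,[30,-15,0],[0,0,0.14]]
  ]
}}

```text
t: 7.25
ee_pos: [0.5982, 0.2549, 0.2206]
ee_rot: [[0.864, 0.005, 0.504], [-0.504, 0.0, 0.864], [0.004, -1.0, 0.003]]
force: [0.1, 0.4, 0.7]
finger_gap: 0.0661
```

Call:
{"fn": "step_arm", "kwargs": {
  "plan": [
    [0.7,[20,-15,0],[0,0,0.14]],
    [0.7,[20,-15,0],[0,0,0.14]],
    [0.7,[10,-10,0],[0,0,0.12]],
    [0.7,[0,0,0],[0,0,0]]
  ]
}}

```text
t: 7.65
ee_pos: [0.6534, 0.2079, 0.2183]
ee_rot: [[0.993, 0.002, 0.114], [-0.114, 0.001, 0.993], [0.002, -1.0, 0.001]]
force: [0.1, 0.1, -0.3]
finger_gap: 0.0657
```

Run:
```python
from h import *
import pickle
need(.636,.228,.2,1.369)
f=grab('top','t3.png');pickle.dump(f,open('t3.pkl','wb'))
cv2.imwrite('pics/t3c.png',cv2.resize(f['img'][140:260,190:350,::-1],(800,600),interpolation=cv2.INTER_CUBIC))
f=grab('wrist','w3.png');pickle.dump(f,open('w3.pkl','wb'))
```

```text
t 7.65 shift mm [-17.4  20.1 -18.3] yaw -0.087 tilt [-0.001  0.002  0.   ] gap 0.0657 F [ 0.1  0.1 -0.3] j [ 0.04  0.5  -0.63  1.53  0.31  1.2  -0.76]
```

View pics/w3.png

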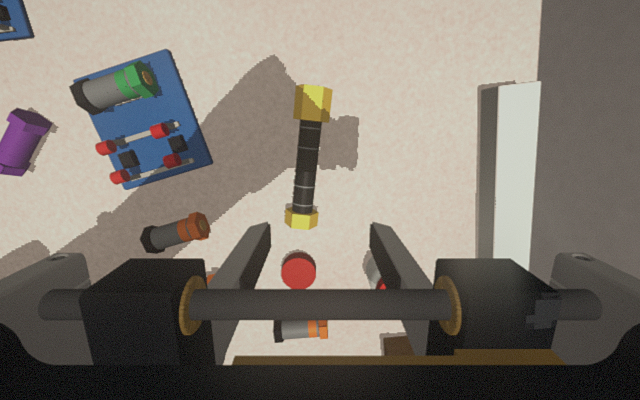

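The wrist view shows the charged stick in the spare groove at (115,85). The torch handle runs from (310,121) to (304,209).

Run:
```python
import m,pickle
from m import *
f=pickle.load(open('w3.pkl','rb'))
A=px2w(f,(310.5,121),.02);B=px2w(f,(303.5,209),.02);v=A-B;print((A+B)/2,np.linalg.norm(v),np.arctan2(v[1],v[0]))
A=px2w(f,(313,86),.02);B=px2w(f,(301.5,229),.02);v=A-B;u=v/np.linalg.norm(v);print((A+B)/2-.01*u,np.linalg.norm(v),np.arctan2(v[1],v[0]))
need(.636,.228,.005,1.369)
```

```text
[0.6389 0.2276 0.02  ] 0.1175594260589183 1.3623652165927957
[0.6377 0.2242 0.02  ] 0.1890527140701649 1.3612009682604183
t 7.75 shift mm [ -15.9   17.9 -213.7] yaw -0.083 tilt [-0.001  0.002  0.   ] gap 0.0656 F [0.4 0.1 0.5] j [ 0.04  0.5  -0.63  1.54  0.31  1.2  -0.77]
```

Call:
{"fn": "step_arm", "kwargs": {
  "plan": [
    [0.7,[-14,18,-20],[0,0,-0.087]],
    [0.7,[0,0,-45],[0,0,0]],
    [0.7,[0,0,-45],[0,0,0]],
    [0.7,[0,0,-45],[0,0,0]],
    [0.7,[0,0,0],[0,0,0]]
  ]
}}

```text
t: 8.25
ee_pos: [0.6328, 0.2352, 0.0629]
ee_rot: [[0.976, 0.007, 0.219], [-0.219, 0.004, 0.976], [0.006, -1.0, 0.005]]
force: [-0.5, 0.2, 0.1]
finger_gap: 0.0655
```

```bash
python3 -c "
from h import *
need(.638,.2275,.006,1.365)"
```

```text
t 8.25 shift mm [  5.2  -7.7 -56.9] yaw 0.015 tilt [-0.004  0.007  0.   ] gap 0.0655 F [-0.5  0.2  0.1] j [-0.05  0.63 -0.56  1.69  0.4   0.93 -0.99]
```

Call:
{"fn": "step_arm", "kwargs": {
  "plan": [
    [0.7,[5,-7,-20],[0,0,0.015]],
    [0.7,[0,0,-20],[0,0,0]],
    [0.7,[0,0,-10],[0,0,0]],
    [0.7,[0,0,0],[0,0,0]]
  ]
}}

```text
t: 8.65
ee_pos: [0.6381, 0.2331, 0.0175]
ee_rot: [[0.978, 0.011, 0.208], [-0.208, 0.007, 0.978], [0.01, -1.0, 0.009]]
force: [0.5, -0.0, -0.3]
finger_gap: 0.066
```

```bash
python3 -c "
from h import *
need(.638,.2275,.006,1.365)"
```

```text
t 8.65 shift mm [ -0.1  -5.6 -11.5] yaw 0.004 tilt [-0.007  0.011  0.   ] gap 0.0660 F [ 0.5 -0.  -0.3] j [-0.06  0.69 -0.54  1.71  0.45  0.86 -1.  ]
```

Call:
{"fn": "step_arm", "kwargs": {
  "plan": [
    [0.7,[0,-6,-6],[-0.007,0.011,0]],
    [0.7,[0,-1,-5],[0,0,0]],
    [0.7,[0,0,0],[0,0,0]],
    [0.1,[0,0,0],[0,0,0]],
    [0.1,[0,0,0],[0,0,0]]
  ],
  "force": 50
}}

```text
t: 9.15
ee_pos: [0.6397, 0.2269, 0.0094]
ee_rot: [[0.978, 0.003, 0.209], [-0.209, 0.0, 0.978], [0.003, -1.0, 0.001]]
force: [-0.6, 1.0, -0.3]
finger_gap: 0.0533
```

Call:
{"fn": "step_arm", "kwargs": {
  "plan": [
    [0.1,[0,0,0],[0,0,0]],
    [0.1,[0,0,0],[0,0,0]],
    [0.1,[0,0,0],[0,0,0]]
  ]
}}

```text
t: 9.45
ee_pos: [0.6398, 0.2271, 0.01]
ee_rot: [[0.978, 0.004, 0.209], [-0.209, 0.001, 0.978], [0.003, -1.0, 0.001]]
force: [-1.2, -0.4, 0.7]
finger_gap: 0.0294
```

```bash
python3 -c "
from h import *
need(.638,.2275,.006,1.365)"
```

```text
t 9.45 shift mm [-1.8  0.4 -4. ] yaw 0.005 tilt [-0.001  0.004  0.   ] gap 0.0294 F [-1.2 -0.4  0.7] j [-0.06  0.7  -0.54  1.71  0.45  0.86 -1.  ]
```

Call:
{"fn": "step_arm", "kwargs": {
  "plan": [
    [0.1,[0,0,0],[0,0,0]],
    [0.1,[0,0,20],[0,0,0]],
    [0.1,[0,0,45],[0,0,0]],
    [0.1,[0,0,45],[0,0,0]],
    [0.1,[0,0,30],[0,0,-0.1]]
  ]
}}

```text
t: 9.95
ee_pos: [0.6352, 0.2251, 0.1478]
ee_rot: [[0.952, -0.008, 0.305], [-0.305, -0.002, 0.952], [-0.007, -1.0, -0.004]]
force: [0.7, 0.5, -3.2]
finger_gap: 0.0267
```

Call:
{"fn": "step_arm", "kwargs": {
  "plan": [
    [0.1,[-26,5,0],[0,0,-0.14]],
    [0.1,[-26,5,0],[0,0,-0.14]],
    [0.1,[-26,5,0],[0,0,-0.14]],
    [0.1,[-26,5,0],[0,0,-0.14]],
    [0.1,[-26,5,0],[0,0,-0.14]]
  ]
}}

```text
t: 10.45
ee_pos: [0.5055, 0.2498, 0.1525]
ee_rot: [[0.504, 0.001, 0.864], [-0.864, 0.003, 0.504], [-0.002, -1.0, 0.002]]
force: [0.7, -0.0, -1.7]
finger_gap: 0.0271
```

Call:
{"fn": "step_arm", "kwargs": {
  "plan": [
    [0.1,[-26,5,0],[0,0,-0.14]],
    [0.1,[-20,5,0],[0,0,-0.14]],
    [0.1,[-10,3,0],[0,0,-0.1]],
    [0.1,[0,0,0],[0,0,0]]
  ]
}}

```text
t: 10.85
ee_pos: [0.4432, 0.2635, 0.1526]
ee_rot: [[0.131, 0.001, 0.991], [-0.991, 0.001, 0.131], [-0.001, -1.0, 0.001]]
force: [0.7, -1.0, -2.7]
finger_gap: 0.0271
```

```bash
python3 -c "
from h import *
need(.441,.2685,.15,.168)"
```

```text
t 10.85 shift mm [-2.2  5.  -2.6] yaw 0.037 tilt [-0.001  0.001  0.   ] gap 0.0271 F [ 0.7 -1.  -2.7] j [-0.27  0.26 -0.45  1.99  0.14  0.92 -2.23]
```

Call:
{"fn": "step_arm", "kwargs": {
  "plan": [
    [0.1,[-2,5,-20],[0,0,0.037]],
    [0.1,[0,0,-25],[0,0,0]],
    [0.1,[0,0,-20],[0,0,0]],
    [0.1,[0,0,0],[0,0,0]]
  ]
}}

```text
t: 11.25
ee_pos: [0.4436, 0.2685, 0.0865]
ee_rot: [[0.182, 0.004, 0.983], [-0.983, 0.002, 0.182], [-0.002, -1.0, 0.004]]
force: [0.4, -0.4, -2.1]
finger_gap: 0.0273
```

Run:
```python
from h import *
need(.441,.269,.050,.168)
f=grab('wrist','w4.png')
import pickle;pickle.dump(f,open('w4.pkl','wb'))
```

```text
t 11.25 shift mm [ -2.6   0.5 -36.5] yaw -0.015 tilt [-0.002  0.004  0.   ] gap 0.0273 F [ 0.4 -0.4 -2.1] j [-0.3   0.35 -0.44  2.04  0.21  0.79 -2.25]
```

View pics/w4.png

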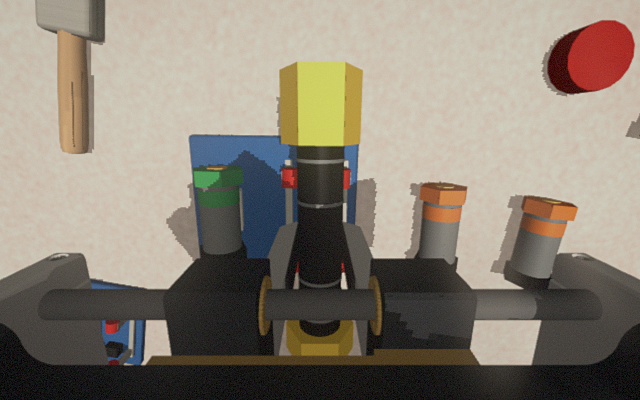

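The torch sits centred over the rollers: they show at (289,178) and (347,178), and the torch axis is at column 320. I'll lower and push.

Call:
{"fn": "step_arm", "kwargs": {
  "plan": [
    [0.1,[-2,0,-20],[0,0,-0.012]],
    [0.1,[0,0,-15],[0,0,0]],
    [0.1,[0,0,0],[0,0,0]]
  ],
  "force": 60
}}

```text
t: 11.6
ee_pos: [0.4449, 0.2696, 0.0544]
ee_rot: [[0.173, 0.008, 0.985], [-0.985, 0.005, 0.173], [-0.003, -1.0, 0.009]]
force: [0.1, 0.1, -2.9]
finger_gap: 0.0266
```

```bash
python3 -c "
from h import *
need(.441,.269,.028,.168)"
```

```text
t 11.60 shift mm [ -3.9  -0.6 -26.4] yaw -0.006 tilt [-0.005  0.008  0.   ] gap 0.0266 F [ 0.1  0.1 -2.9] j [-0.32  0.4  -0.42  2.07  0.25  0.72 -2.29]
```

Call:
{"fn": "step_arm", "kwargs": {
  "plan": [
    [0.1,[-3,0,-8],[-0.005,0.01,0]],
    [0.1,[0,0,-10],[0,0,0]],
    [0.1,[0,0,-10],[0,0,0]]
  ]
}}

```text
t: 11.9
ee_pos: [0.4447, 0.2722, 0.0291]
ee_rot: [[0.174, 0.003, 0.985], [-0.985, 0.004, 0.174], [-0.003, -1.0, 0.004]]
force: [-0.3, -0.2, -1.8]
finger_gap: 0.0268
```

```bash
python3 -c "
from h import *
need(.441,.269,.028,.168)"
```

```text
t 11.90 shift mm [-3.7 -3.2 -1.1] yaw -0.007 tilt [-0.004  0.003  0.   ] gap 0.0268 F [-0.3 -0.2 -1.8] j [-0.33  0.44 -0.41  2.07  0.28  0.67 -2.32]
```

Call:
{"fn": "step_arm", "kwargs": {
  "plan": [
    [0.1,[0,-1,-6],[0,0,0]],
    [0.1,[0,0,-4],[0,0,0]],
    [0.1,[0,0,0],[0,0,0]]
  ]
}}

```text
t: 12.2
ee_pos: [0.448, 0.2728, 0.0243]
ee_rot: [[0.175, 0.01, 0.985], [-0.985, 0.004, 0.175], [-0.002, -1.0, 0.01]]
force: [0.1, 0.5, -15.4]
finger_gap: 0.027
```

Call:
{"fn": "step_arm", "kwargs": {
  "plan": [
    [0.3,[0,0,0],[0,0,0]],
    [0.45,[0,0,0],[0,0,0]],
    [0.45,[0,0,0],[0,0,0]],
    [0.45,[0,0,0],[0,0,0]]
  ]
}}

```text
t: 12.6
ee_pos: [0.4482, 0.2729, 0.0241]
ee_rot: [[0.175, 0.01, 0.985], [-0.985, 0.004, 0.175], [-0.002, -1.0, 0.01]]
force: [0.2, 0.8, -0.1]
finger_gap: 0.0423
```

Call:
{"fn": "step_arm", "kwargs": {
  "plan": [
    [0.45,[0,0,20],[0,0,0]],
    [0.45,[0,0,45],[0,0,0]],
    [0.45,[0,0,45],[0,0,0]],
    [0.45,[0,0,45],[0,0,0]],
    [0.45,[0,0,0],[0,0,0]]
  ]
}}

```text
t: 13.1
ee_pos: [0.446, 0.2723, 0.183]
ee_rot: [[0.177, 0.005, 0.984], [-0.984, 0.003, 0.177], [-0.002, -1.0, 0.005]]
force: [-0.5, 0.5, -0.5]
finger_gap: 0.0425
```

Call:
{"fn": "step_arm", "kwargs": {
  "plan": [
    [0.6,[0,-45,0],[0,0,0]],
    [0.6,[0,-45,0],[0,0,0]],
    [0.6,[0,-20,0],[0,0,0]],
    [0.6,[0,0,0],[0,0,0]]
  ]
}}

```text
t: 13.5
ee_pos: [0.4459, 0.16, 0.1841]
ee_rot: [[0.179, 0.008, 0.984], [-0.984, 0.004, 0.179], [-0.003, -1.0, 0.008]]
force: [-0.3, 0.9, 0.2]
finger_gap: 0.0565
```

Run:
```python
from h import *
need(.442,.155,.006,.18)
f=grab('wrist','w5.png')
import pickle;pickle.dump(f,open('w5.pkl','wb'))
```

```text
t 13.50 shift mm [  -3.9   -5.  -178.1] yaw 0.000 tilt [-0.004  0.008  0.   ] gap 0.0565 F [-0.3  0.9  0.2] j [-0.09  0.14 -0.42  2.05  0.07  0.95 -1.94]
```

View pics/w5.png

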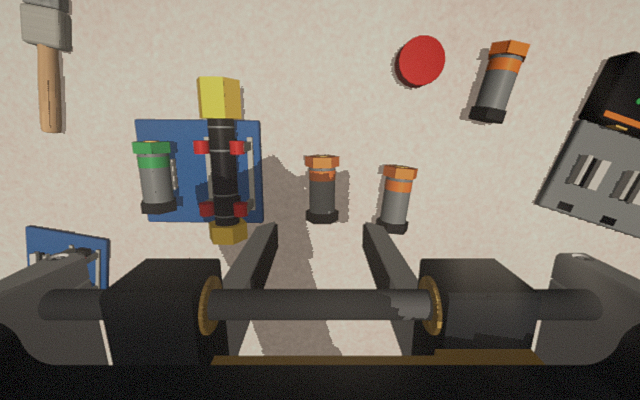

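The torch is down between the rollers at (220,165), and the charged stick is seated at (157,178). B spans (322,157)–(322,221), C (399,168)–(393,231) and A (511,44)–(488,119).

Run:
```python
import m,pickle
from m import *
f=pickle.load(open('w5.pkl','rb'))
for n,a,b,z in[('B',(322,157.5),(322,221),.018),('C',(400,169),(392,231),.018),('A',(511,45),(488,119),.018),('full',(153,144),(158.5,211),.036)]:
    A=px2w(f,a,z);B=px2w(f,b,z);v=A-B;print(n,(A+B)/2,np.linalg.norm(v),np.arctan2(v[1],v[0]))
A=px2w(f,(221,118),.038);B=px2w(f,(226,222),.038);v=A-B;print('torch',(A+B)/2,np.linalg.norm(v),np.arctan2(v[1],v[0]))
need(.442,.155,.006,.18)
```

```text
B [0.4415 0.1559 0.018 ] 0.08038772866453905 0.18109207531709529
C [0.4446 0.0626 0.018 ] 0.08004248799734652 0.11737081775569595
A [ 0.5996 -0.0195  0.018 ] 0.07994275520935153 -0.001447076130546066
full [0.4244 0.3495 0.036 ] 0.07907022332303791 0.12456016482798112
torch [0.4462 0.2719 0.038 ] 0.12041568444244322 0.14733977505910875
t 13.55 shift mm [  -4.    -6.3 -178.2] yaw -0.000 tilt [-0.005  0.008  0.   ] gap 0.0563 F [ 1.2 -0.9 -0.7] j [-0.09  0.14 -0.42  2.05  0.07  0.95 -1.94]
```

Call:
{"fn": "step_arm", "kwargs": {
  "plan": [
    [0.6,[-4,-5,-30],[-0.005,0.008,0]],
    [0.6,[0,0,-40],[0,0,0]],
    [0.6,[0,0,-40],[0,0,0]],
    [0.6,[0,0,-30],[0,0,0]],
    [0.6,[0,0,0],[0,0,0]]
  ],
  "force": 25
}}

```text
t: 14.05
ee_pos: [0.4424, 0.1631, 0.0406]
ee_rot: [[0.184, 0.003, 0.983], [-0.983, 0.004, 0.184], [-0.004, -1.0, 0.004]]
force: [0.5, -0.2, 0.7]
finger_gap: 0.0564
```

```bash
python3 -c "
from h import *
need(.4415,.156,.008,.18)"
```

```text
t 14.05 shift mm [ -0.9  -7.1 -32.6] yaw -0.005 tilt [-0.004  0.003  0.   ] gap 0.0564 F [ 0.5 -0.2  0.7] j [-0.15  0.35 -0.39  2.17  0.22  0.64 -2.08]
```

Call:
{"fn": "step_arm", "kwargs": {
  "plan": [
    [0.6,[-1,-8,-5],[0,0,0]],
    [0.6,[0,-1,-14],[0,0,0]],
    [0.6,[0,-1,-11],[0,0,0]],
    [0.6,[0,-1,0],[0,0,0]]
  ]
}}

```text
t: 14.45
ee_pos: [0.4431, 0.1539, 0.0112]
ee_rot: [[0.186, 0.006, 0.982], [-0.982, 0.006, 0.186], [-0.005, -1.0, 0.007]]
force: [0.6, -0.2, -0.4]
finger_gap: 0.056
```

```bash
python3 -c "
from h import *
need(.4415,.156,.008,.18)"
```

```text
t 14.45 shift mm [-1.6  2.1 -3.2] yaw -0.007 tilt [-0.006  0.006  0.   ] gap 0.0560 F [ 0.6 -0.2 -0.4] j [-0.16  0.4  -0.36  2.2   0.25  0.57 -2.09]
```

Call:
{"fn": "step_arm", "kwargs": {
  "plan": [
    [0.6,[0,1,-2],[0,0,0]],
    [0.2,[0,0,0],[0,0,0]],
    [0.2,[0,0,0],[0,0,0]],
    [0.2,[0,0,0],[0,0,0]],
    [0.2,[0,0,0],[0,0,0]]
  ]
}}

```text
t: 14.95
ee_pos: [0.4444, 0.1554, 0.0107]
ee_rot: [[0.186, 0.009, 0.983], [-0.983, 0.007, 0.186], [-0.005, -1.0, 0.01]]
force: [1.0, 0.2, -2.3]
finger_gap: 0.0315
```

Call:
{"fn": "step_arm", "kwargs": {
  "plan": [
    [0.2,[0,0,15],[0,0,0]],
    [0.2,[0,0,45],[0,0,0]],
    [0.2,[0,0,45],[0,0,0]],
    [0.2,[5,-25,45],[0,0,-0.02]],
    [0.2,[6,-48,0],[0,0,-0.03]]
  ]
}}

```text
t: 15.45
ee_pos: [0.453, 0.0871, 0.1638]
ee_rot: [[0.145, 0.007, 0.989], [-0.989, 0.008, 0.145], [-0.007, -1.0, 0.008]]
force: [1.0, -1.2, -1.5]
finger_gap: 0.0311
```

Call:
{"fn": "step_arm", "kwargs": {
  "plan": [
    [0.2,[6,-48,0],[0,0,-0.03]],
    [0.2,[6,-48,0],[0,0,-0.03]],
    [0.2,[6,-48,0],[0,0,-0.03]],
    [0.2,[6,-48,0],[0,0,-0.03]],
    [0.2,[6,-48,0],[0,0,-0.03]]
  ]
}}

```text
t: 15.95
ee_pos: [0.4832, -0.1609, 0.1678]
ee_rot: [[-0.007, 0.015, 1.0], [-1.0, 0.006, -0.007], [-0.006, -1.0, 0.015]]
force: [1.5, 1.6, -1.6]
finger_gap: 0.0312
```

Call:
{"fn": "step_arm", "kwargs": {
  "plan": [
    [0.2,[6,-48,0],[0,0,-0.03]],
    [0.2,[6,-48,0],[0,0,-0.03]],
    [0.2,[6,-40,0],[0,0,-0.03]],
    [0.2,[3,-20,0],[0,0,0]],
    [0.2,[0,0,0],[0,0,0]]
  ]
}}

```text
t: 16.45
ee_pos: [0.5018, -0.3301, 0.1679]
ee_rot: [[-0.11, 0.016, 0.994], [-0.994, 0.002, -0.11], [-0.003, -1.0, 0.016]]
force: [-0.2, -0.3, -0.1]
finger_gap: 0.0315
```

```bash
python3 -c "
from h import *
need(.4983,-.3417,.028,-.129)"
```

```text
t 16.45 shift mm [  -3.5  -11.6 -139.9] yaw -0.019 tilt [-0.002  0.016  0.   ] gap 0.0315 F [-0.2 -0.3 -0.1] j [ 0.53  0.34 -0.06  1.82  0.01  0.97 -1.22]
```

Call:
{"fn": "step_arm", "kwargs": {
  "plan": [
    [0.2,[-3,-12,-20],[-0.002,0.016,-0.019]],
    [0.2,[0,0,-35],[0,0,0]],
    [0.2,[0,0,-35],[0,0,0]],
    [0.2,[0,0,-15],[0,0,0]],
    [0.2,[0,0,0],[0,0,0]]
  ]
}}

```text
t: 16.95
ee_pos: [0.4987, -0.3399, 0.0604]
ee_rot: [[-0.128, 0.001, 0.992], [-0.992, -0.0, -0.128], [-0.0, -1.0, 0.001]]
force: [0.5, 0.2, -0.9]
finger_gap: 0.0312
```

```bash
python3 -c "
from h import *
need(.4983,-.3417,.028,-.129)"
```

```text
t 16.95 shift mm [ -0.4  -1.8 -32.4] yaw -0.000 tilt [0.    0.001 0.   ] gap 0.0312 F [ 0.5  0.2 -0.9] j [ 0.53  0.47 -0.05  1.89  0.03  0.78 -1.24]
```

Call:
{"fn": "step_arm", "kwargs": {
  "plan": [
    [0.2,[0,-2,-12],[0,0,0]],
    [0.2,[0,0,-11],[0,0,0]],
    [0.2,[0,0,-7],[0,0,0]],
    [0.2,[0,0,-2],[0,0,0]],
    [0.2,[0,0,0],[0,0,0]]
  ]
}}

```text
t: 17.45
ee_pos: [0.5002, -0.3416, 0.0287]
ee_rot: [[-0.127, 0.004, 0.992], [-0.992, -0.001, -0.127], [0.001, -1.0, 0.004]]
force: [0.3, 0.0, -0.6]
finger_gap: 0.0315
```

```bash
python3 -c "
from h import *
need(.4983,-.3417,.028,-.129)"
```

```text
t 17.45 shift mm [-1.9 -0.1 -0.7] yaw -0.002 tilt [0.001 0.004 0.   ] gap 0.0315 F [ 0.3  0.  -0.6] j [ 0.53  0.52 -0.05  1.9   0.04  0.72 -1.24]
```

Release, lift, and travel to C (.4446,.0628, yaw ≈ .118).

Call:
{"fn": "step_arm", "kwargs": {
  "plan": [
    [0.2,[-1,0,-1],[0,0,0]],
    [0.37,[0,0,0],[0,0,0]],
    [0.48,[0,0,0],[0,0,0]],
    [0.48,[0,0,0],[0,0,0]],
    [0.48,[0,0,0],[0,0,0]]
  ]
}}

```text
t: 17.95
ee_pos: [0.5008, -0.342, 0.0297]
ee_rot: [[-0.127, 0.007, 0.992], [-0.992, -0.003, -0.127], [0.002, -1.0, 0.008]]
force: [-0.8, 0.6, -0.9]
finger_gap: 0.0451
```

Call:
{"fn": "step_arm", "kwargs": {
  "plan": [
    [0.48,[0,0,15],[0,0,0]],
    [0.48,[0,0,40],[0,0,0]],
    [0.48,[0,0,45],[0,0,0]],
    [0.48,[0,0,45],[0,0,0]],
    [0.48,[-5,45,15],[0,0,0.025]]
  ]
}}

```text
t: 18.45
ee_pos: [0.4927, -0.2995, 0.1965]
ee_rot: [[-0.108, 0.004, 0.994], [-0.994, -0.002, -0.108], [0.001, -1.0, 0.004]]
force: [1.5, 0.7, -0.6]
finger_gap: 0.0453
```

Call:
{"fn": "step_arm", "kwargs": {
  "plan": [
    [0.6,[-6,48,0],[0,0,0.028]],
    [0.6,[-6,48,0],[0,0,0.028]],
    [0.6,[-6,48,0],[0,0,0.028]],
    [0.6,[-6,48,0],[0,0,0.028]],
    [0.6,[-6,48,0],[0,0,0.028]]
  ]
}}

```text
t: 18.95
ee_pos: [0.4619, -0.0539, 0.2065]
ee_rot: [[0.033, 0.016, 0.999], [-0.999, -0.006, 0.033], [0.006, -1.0, 0.016]]
force: [1.0, -0.1, 0.6]
finger_gap: 0.0564
```

Call:
{"fn": "step_arm", "kwargs": {
  "plan": [
    [0.6,[-6,48,0],[0,0,0.028]],
    [0.6,[-6,35,0],[0,0,0.028]],
    [0.6,[-3,15,0],[0,0,0]],
    [0.6,[0,0,0],[0,0,0]]
  ]
}}

```text
t: 19.35
ee_pos: [0.4445, 0.0537, 0.2116]
ee_rot: [[0.101, 0.022, 0.995], [-0.995, -0.006, 0.101], [0.008, -1.0, 0.022]]
force: [0.8, -1.5, -0.4]
finger_gap: 0.0563
```

Run:
```python
from h import *
need(.4446,.0628,.009,.118)
f=grab('wrist','w6.png')
import pickle;pickle.dump(f,open('w6.pkl','wb'))
```

```text
t 19.35 shift mm [ 1.000e-01  9.100e+00 -2.026e+02] yaw 0.017 tilt [0.006 0.022 0.   ] gap 0.0563 F [ 0.8 -1.5 -0.4] j [ 0.09  0.05 -0.37  2.08  0.04  1.   -1.77]
```

View pics/w6.png

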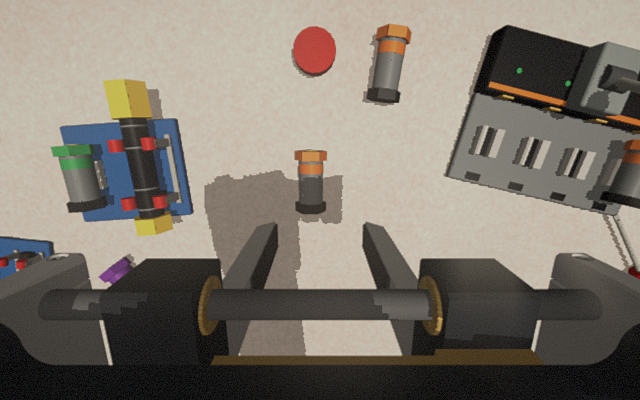

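Three empty grooves remain, and stick B is in groove 4 at the right edge. C spans (311,152)–(311,212) and A (396,27)–(383,101).

Run:
```python
import m,pickle
from m import *
f=pickle.load(open('w6.pkl','rb'))
for n,a,b,z in[('C',(311,153),(311,212),.018),('A',(395,28),(383,101),.018)]:
    A=px2w(f,a,z);B=px2w(f,b,z);v=A-B;print(n,(A+B)/2,np.linalg.norm(v),np.arctan2(v[1],v[0]))
for p in[(489,142),(533,152),(578,163)]:print(px2w(f,p,.027))
```

```text
C [0.4446 0.0629 0.018 ] 0.07947871361329913 0.09353817342311754
A [ 0.5988 -0.0178  0.018 ] 0.08306452231464709 -0.022367309881233262
[ 0.5209 -0.1558  0.027 ]
[ 0.5143 -0.2148  0.027 ]
[ 0.5064 -0.2765  0.027 ]
```

Call:
{"fn": "step_arm", "kwargs": {
  "plan": [
    [0.6,[0,8,-25],[0.006,0.022,0.012]],
    [0.6,[0,-1,-40],[0,0,0]],
    [0.6,[0,-1,-40],[0,0,0]],
    [0.6,[0,-1,-40],[0,0,0]],
    [0.6,[0,0,0],[0,0,0]]
  ]
}}

```text
t: 19.9
ee_pos: [0.4477, 0.0516, 0.0664]
ee_rot: [[0.104, 0.007, 0.995], [-0.995, -0.001, 0.104], [0.002, -1.0, 0.007]]
force: [-0.0, -0.4, -0.4]
finger_gap: 0.0563
```

```bash
python3 -c "
from h import *
need(.4446,.0633,.009,.115)"
```

```text
t 19.90 shift mm [ -3.1  11.7 -57.4] yaw 0.010 tilt [0.001 0.007 0.   ] gap 0.0563 F [-0.  -0.4 -0.4] j [ 0.05  0.27 -0.36  2.21  0.16  0.68 -1.88]
```

Call:
{"fn": "step_arm", "kwargs": {
  "plan": [
    [0.6,[-3,12,-15],[0,0,0]],
    [0.6,[0,0,-20],[0,0,0]],
    [0.6,[0,0,-10],[0,0,0]],
    [0.6,[0,0,0],[0,0,0]]
  ]
}}

```text
t: 20.3
ee_pos: [0.4485, 0.0603, 0.0256]
ee_rot: [[0.098, 0.011, 0.995], [-0.995, -0.003, 0.098], [0.004, -1.0, 0.011]]
force: [0.0, 0.3, 0.3]
finger_gap: 0.0565
```

```bash
python3 -c "
from h import *
need(.4446,.063,.009,.110)"
```

```text
t 20.30 shift mm [ -3.9   2.7 -16.6] yaw 0.012 tilt [0.003 0.011 0.   ] gap 0.0565 F [0.  0.3 0.3] j [ 0.01  0.35 -0.33  2.23  0.22  0.58 -1.96]
```

Call:
{"fn": "step_arm", "kwargs": {
  "plan": [
    [0.6,[-4,3,-10],[0.003,0.011,0.01]],
    [0.6,[-1,0,-7],[0,0,0]],
    [0.2,[0,0,0],[0,0,0]],
    [0.2,[0,0,0],[0,0,0]],
    [0.2,[0,0,0],[0,0,0]]
  ]
}}

```text
t: 20.8
ee_pos: [0.4455, 0.0628, 0.0106]
ee_rot: [[0.107, 0.003, 0.994], [-0.994, -0.0, 0.107], [0.001, -1.0, 0.003]]
force: [-0.1, -0.4, 0.8]
finger_gap: 0.0358
```

Call:
{"fn": "step_arm", "kwargs": {
  "plan": [
    [0.2,[0,0,0],[0,0,0]],
    [0.2,[0,0,0],[0,0,0]]
  ]
}}

```text
t: 21.0
ee_pos: [0.4456, 0.0628, 0.011]
ee_rot: [[0.107, 0.003, 0.994], [-0.994, -0.0, 0.107], [0.001, -1.0, 0.003]]
force: [-0.0, 1.2, -0.6]
finger_gap: 0.0316
```

```bash
python3 -c "
from h import *
need(.4446,.063,.009,.110)"
```

```text
t 21.00 shift mm [-1.   0.2 -2. ] yaw 0.002 tilt [0.    0.003 0.   ] gap 0.0316 F [-0.   1.2 -0.6] j [-0.    0.38 -0.33  2.24  0.23  0.55 -1.97]
```

Call:
{"fn": "step_arm", "kwargs": {
  "plan": [
    [0.2,[0,0,15],[0,0,0]],
    [0.2,[0,0,45],[0,0,0]],
    [0.2,[0,0,45],[0,0,0]],
    [0.2,[5,-20,45],[0,0,-0.03]],
    [0.2,[10,-45,0],[0,0,-0.04]]
  ]
}}

```text
t: 21.5
ee_pos: [0.4582, 0.0013, 0.1662]
ee_rot: [[0.046, 0.0, 0.999], [-0.999, 0.001, 0.046], [-0.001, -1.0, 0.0]]
force: [1.0, -0.6, -1.3]
finger_gap: 0.0314
```

Call:
{"fn": "step_arm", "kwargs": {
  "plan": [
    [0.2,[10,-45,0],[0,0,-0.04]],
    [0.2,[10,-45,0],[0,0,-0.04]],
    [0.2,[10,-45,0],[0,0,-0.04]],
    [0.2,[10,-40,0],[0,0,-0.04]],
    [0.2,[0,0,0],[0,0,0]]
  ]
}}

```text
t: 22.0
ee_pos: [0.4995, -0.1862, 0.1698]
ee_rot: [[-0.126, 0.007, 0.992], [-0.992, -0.003, -0.126], [0.002, -1.0, 0.007]]
force: [0.3, 1.9, -0.8]
finger_gap: 0.0317
```

```bash
python3 -c "
from h import *
need(.5142,-.2188,.029,-.129)"
```

```text
t 22.00 shift mm [  14.7  -32.6 -140.8] yaw -0.003 tilt [0.003 0.007 0.   ] gap 0.0317 F [ 0.3  1.9 -0.8] j [ 0.39  0.24 -0.17  1.96  0.05  0.94 -1.51]
```

Call:
{"fn": "step_arm", "kwargs": {
  "plan": [
    [0.2,[14,-30,0],[0.003,0.007,0]],
    [0.2,[2,-6,-30],[0,0,0]],
    [0.2,[0,0,-35],[0,0,0]],
    [0.2,[0,0,-30],[0,0,0]],
    [0.2,[0,0,0],[0,0,0]]
  ]
}}

```text
t: 22.5
ee_pos: [0.516, -0.2248, 0.0728]
ee_rot: [[-0.128, 0.002, 0.992], [-0.992, -0.0, -0.128], [-0.0, -1.0, 0.002]]
force: [-1.2, -0.4, -0.9]
finger_gap: 0.0314
```

```bash
python3 -c "
from h import *
need(.5142,-.2188,.029,-.129)"
```

```text
t 22.50 shift mm [ -1.8   6.  -43.8] yaw -0.001 tilt [0.    0.002 0.   ] gap 0.0314 F [-1.2 -0.4 -0.9] j [ 0.41  0.41 -0.14  1.97  0.08  0.77 -1.48]
```

Call:
{"fn": "step_arm", "kwargs": {
  "plan": [
    [0.2,[-2,6,-12],[0,0,0]],
    [0.2,[0,0,-14],[0,0,0]],
    [0.2,[0,0,-12],[0,0,0]],
    [0.2,[0,0,-3],[0,0,0]],
    [0.2,[0,0,0],[0,0,0]]
  ]
}}

```text
t: 23.0
ee_pos: [0.5156, -0.2178, 0.0321]
ee_rot: [[-0.127, 0.005, 0.992], [-0.992, -0.001, -0.127], [0.0, -1.0, 0.005]]
force: [0.1, -0.5, -0.8]
finger_gap: 0.0314
```

```bash
python3 -c "
from h import *
need(.5142,-.2188,.029,-.129)"
```

```text
t 23.00 shift mm [-1.4 -1.  -3.1] yaw -0.002 tilt [0.001 0.005 0.   ] gap 0.0314 F [ 0.1 -0.5 -0.8] j [ 0.4   0.46 -0.14  2.    0.1   0.68 -1.5 ]
```

Release, lift, go to A (.599,-.018, yaw ≈ -.02).

Call:
{"fn": "step_arm", "kwargs": {
  "plan": [
    [0.2,[-1,-1,-4],[0,0,0]],
    [0.37,[0,0,0],[0,0,0]],
    [0.48,[0,0,0],[0,0,0]],
    [0.48,[0,0,0],[0,0,0]],
    [0.48,[0,0,0],[0,0,0]]
  ]
}}

```text
t: 23.5
ee_pos: [0.5159, -0.2196, 0.0295]
ee_rot: [[-0.127, 0.008, 0.992], [-0.992, -0.002, -0.127], [0.001, -1.0, 0.008]]
force: [-0.1, -0.2, 0.6]
finger_gap: 0.0449
```

Call:
{"fn": "step_arm", "kwargs": {
  "plan": [
    [0.48,[0,0,15],[0,0,0]],
    [0.48,[0,0,40],[0,0,0]],
    [0.48,[0,0,45],[0,0,0]],
    [0.48,[0,0,45],[0,0,0]],
    [0.48,[15,45,10],[0,0,0.025]]
  ]
}}

```text
t: 24.0
ee_pos: [0.5272, -0.1787, 0.1928]
ee_rot: [[-0.11, 0.005, 0.994], [-0.994, -0.002, -0.11], [0.002, -1.0, 0.005]]
force: [1.4, -0.7, -0.9]
finger_gap: 0.0443
```

Call:
{"fn": "step_arm", "kwargs": {
  "plan": [
    [0.6,[20,45,0],[0,0,0.025]],
    [0.6,[20,45,0],[0,0,0.025]],
    [0.6,[20,45,0],[0,0,0.025]],
    [0.6,[10,20,0],[0,0,0]],
    [0.6,[0,0,0],[0,0,0]]
  ]
}}

```text
t: 24.5
ee_pos: [0.6012, -0.013, 0.2044]
ee_rot: [[-0.029, 0.018, 0.999], [-1.0, -0.002, -0.029], [0.001, -1.0, 0.018]]
force: [-0.3, 0.0, 0.8]
finger_gap: 0.0566
```

Run:
```python
from h import *
need(.599,-.018,.009,-.02)
f=grab('wrist','w7.png')
import pickle;pickle.dump(f,open('w7.pkl','wb'))
```

```text
t 24.50 shift mm [  -2.2   -5.  -195.4] yaw 0.009 tilt [0.002 0.018 0.   ] gap 0.0566 F [-0.3  0.   0.8] j [ 0.13  0.31 -0.27  1.78  0.1   1.05 -1.77]
```

View pics/w7.png

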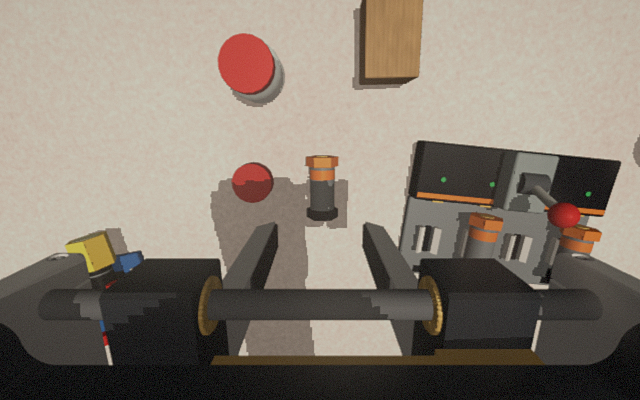

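C sits in groove 2 and B in groove 4. A is directly below at (322,157)–(322,219), with the tin clear at (253,182).

Run:
```python
import m,pickle
from m import *
f=pickle.load(open('w7.pkl','rb'))
for n,a,b,z in[('A',(322,158.5),(322,219),.018)]:
    A=px2w(f,a,z);B=px2w(f,b,z);v=A-B;print(n,(A+B)/2,np.linalg.norm(v),np.arctan2(v[1],v[0]))
for p in[(427,239),(517,247)]:print(px2w(f,p,.027))
```

```text
A [ 0.5944 -0.0168  0.018 ] 0.08081235053984295 -0.027144003690203956
[ 0.5249 -0.1548  0.027 ]
[ 0.5098 -0.2764  0.027 ]
```

Call:
{"fn": "step_arm", "kwargs": {
  "plan": [
    [0.6,[-2,-4,-25],[0.002,0.018,0]],
    [0.6,[0,0,-40],[0,0,0]],
    [0.6,[0,0,-40],[0,0,0]],
    [0.6,[0,0,-30],[0,0,0]],
    [0.6,[0,0,0],[0,0,0]]
  ]
}}

```text
t: 25.05
ee_pos: [0.5959, -0.0276, 0.0669]
ee_rot: [[-0.038, 0.0, 0.999], [-0.999, -0.004, -0.038], [0.004, -1.0, 0.0]]
force: [-0.2, 0.7, 0.4]
finger_gap: 0.0564
```

```bash
python3 -c "
from h import *
need(.599,-.0175,.009,-.025)"
```

```text
t 25.05 shift mm [  3.1  10.1 -57.9] yaw 0.013 tilt [0.004 0.    0.   ] gap 0.0564 F [-0.2  0.7  0.4] j [ 0.13  0.47 -0.25  1.89  0.16  0.8  -1.81]
```

Target x .597.

Call:
{"fn": "step_arm", "kwargs": {
  "plan": [
    [0.6,[1,10,-15],[0.004,0,0.012]],
    [0.6,[0,0,-20],[0,0,0]],
    [0.6,[0,0,-10],[0,0,0]],
    [0.6,[0,0,0],[0,0,0]]
  ]
}}

```text
t: 25.45
ee_pos: [0.5981, -0.0196, 0.0231]
ee_rot: [[-0.028, 0.003, 1.0], [-1.0, -0.0, -0.028], [0.0, -1.0, 0.003]]
force: [-0.7, 0.7, -0.3]
finger_gap: 0.0563
```

```bash
python3 -c "
from h import *
need(.597,-.0172,.009,-.027)"
```

```text
t 25.45 shift mm [ -1.1   2.4 -14.1] yaw 0.001 tilt [0.    0.003 0.   ] gap 0.0563 F [-0.7  0.7 -0.3] j [ 0.11  0.53 -0.24  1.91  0.18  0.72 -1.83]
```

Call:
{"fn": "step_arm", "kwargs": {
  "plan": [
    [0.6,[-1,2,-9],[0,0,0]],
    [0.6,[0,0,-6],[0,0,0]],
    [0.2,[0,0,0],[0,0,0]],
    [0.2,[0,0,0],[0,0,0]],
    [0.2,[0,0,0],[0,0,0]]
  ]
}}

```text
t: 25.95
ee_pos: [0.5987, -0.0173, 0.0098]
ee_rot: [[-0.028, 0.007, 1.0], [-1.0, -0.0, -0.028], [0.0, -1.0, 0.007]]
force: [0.2, 0.3, 0.2]
finger_gap: 0.0362
```

Call:
{"fn": "step_arm", "kwargs": {
  "plan": [
    [0.2,[0,0,0],[0,0,0]],
    [0.2,[0,0,0],[0,0,0]]
  ]
}}

```text
t: 26.15
ee_pos: [0.599, -0.0173, 0.0103]
ee_rot: [[-0.028, 0.007, 1.0], [-1.0, -0.0, -0.028], [0.0, -1.0, 0.007]]
force: [0.2, 0.5, -0.6]
finger_gap: 0.0316
```

Call:
{"fn": "step_arm", "kwargs": {
  "plan": [
    [0.2,[0,0,15],[0,0,0]],
    [0.2,[0,0,45],[0,0,0]],
    [0.2,[0,0,45],[0,0,0]],
    [0.2,[0,0,45],[0,0,0]],
    [0.2,[-20,-35,0],[0,0,-0.035]]
  ]
}}

```text
t: 26.65
ee_pos: [0.5786, -0.0478, 0.1691]
ee_rot: [[-0.056, 0.007, 0.998], [-0.998, 0.002, -0.056], [-0.003, -1.0, 0.007]]
force: [1.1, -1.1, -1.0]
finger_gap: 0.0312
```

Call:
{"fn": "step_arm", "kwargs": {
  "plan": [
    [0.2,[-20,-35,0],[0,0,-0.035]],
    [0.2,[-20,-35,0],[0,0,-0.035]],
    [0.2,[-20,-30,0],[0,0,-0.01]],
    [0.2,[0,0,0],[0,0,0]]
  ]
}}

```text
t: 27.05
ee_pos: [0.515, -0.1547, 0.1764]
ee_rot: [[-0.143, 0.014, 0.99], [-0.99, -0.001, -0.143], [-0.001, -1.0, 0.014]]
force: [0.1, 1.1, -0.4]
finger_gap: 0.0316
```

```bash
python3 -c "
from h import *
need(.5222,-.1573,.028,-.129)"
```

```text
t 27.05 shift mm [   7.2   -2.6 -148.4] yaw 0.015 tilt [0.001 0.014 0.   ] gap 0.0316 F [ 0.1  1.1 -0.4] j [ 0.35  0.23 -0.2   1.94  0.06  0.95 -1.59]
```

Call:
{"fn": "step_arm", "kwargs": {
  "plan": [
    [0.2,[9,-2,-30],[0.001,0.014,0.015]],
    [0.2,[0,0,-35],[0,0,0]],
    [0.2,[0,0,-30],[0,0,0]],
    [0.2,[0,0,0],[0,0,0]]
  ]
}}

```text
t: 27.45
ee_pos: [0.526, -0.1574, 0.0849]
ee_rot: [[-0.13, 0.007, 0.991], [-0.992, -0.001, -0.13], [0.0, -1.0, 0.007]]
force: [-1.2, -0.1, -1.2]
finger_gap: 0.0316
```

```bash
python3 -c "
from h import *
need(.524,-.157,.0285,-.129)"
```

```text
t 27.45 shift mm [ -2.    0.4 -56.4] yaw 0.001 tilt [0.001 0.007 0.   ] gap 0.0316 F [-1.2 -0.1 -1.2] j [ 0.33  0.37 -0.19  1.99  0.1   0.78 -1.62]
```

Call:
{"fn": "step_arm", "kwargs": {
  "plan": [
    [0.2,[-2,0,-15],[0,0.007,0]],
    [0.2,[0,0,-18],[0,0,0]],
    [0.2,[0,0,-12],[0,0,0]],
    [0.2,[0,0,-5],[0,0,0]],
    [0.2,[0,0,0],[0,0,0]]
  ]
}}

```text
t: 27.95
ee_pos: [0.527, -0.1568, 0.0375]
ee_rot: [[-0.129, 0.005, 0.992], [-0.992, -0.002, -0.129], [0.002, -1.0, 0.005]]
force: [-0.4, 0.3, -0.6]
finger_gap: 0.0317
```

```bash
python3 -c "
from h import *
need(.524,-.157,.0285,-.129)"
```

```text
t 27.95 shift mm [-3.  -0.2 -9. ] yaw 0.000 tilt [0.002 0.005 0.   ] gap 0.0317 F [-0.4  0.3 -0.6] j [ 0.32  0.44 -0.18  2.02  0.12  0.69 -1.64]
```

Call:
{"fn": "step_arm", "kwargs": {
  "plan": [
    [0.2,[-3,0,-6],[0,0,0]],
    [0.2,[0,0,-4],[0,0,0]],
    [0.2,[0,0,-2],[0,0,0]],
    [0.2,[0,0,0],[0,0,0]]
  ]
}}

```text
t: 28.35
ee_pos: [0.5254, -0.1575, 0.0277]
ee_rot: [[-0.129, 0.008, 0.992], [-0.992, -0.004, -0.129], [0.003, -1.0, 0.009]]
force: [-0.0, 0.3, -1.4]
finger_gap: 0.0315
```

```bash
python3 -c "
from h import *
need(.524,-.157,.0285,-.129)"
```

```text
t 28.35 shift mm [-1.4  0.5  0.8] yaw 0.001 tilt [0.004 0.008 0.   ] gap 0.0315 F [-0.   0.3 -1.4] j [ 0.32  0.45 -0.18  2.03  0.13  0.66 -1.65]
```

Release, lift straight up, then back off (−x) for a check.

Call:
{"fn": "step_arm", "kwargs": {
  "plan": [
    [0.37,[0,0,0],[0,0,0]],
    [0.48,[0,0,0],[0,0,0]],
    [0.48,[0,0,0],[0,0,0]],
    [0.48,[0,0,0],[0,0,0]],
    [0.48,[0,0,15],[0,0,0]]
  ]
}}

```text
t: 28.85
ee_pos: [0.5248, -0.1574, 0.0419]
ee_rot: [[-0.129, 0.007, 0.992], [-0.992, -0.003, -0.129], [0.002, -1.0, 0.008]]
force: [-0.3, -0.1, 0.1]
finger_gap: 0.0448
```

Call:
{"fn": "step_arm", "kwargs": {
  "plan": [
    [0.48,[0,0,40],[0,0,0]],
    [0.48,[0,0,45],[0,0,0]],
    [0.48,[-5,-25,45],[0,0,0]],
    [0.48,[-5,-35,20],[0,0,0]],
    [0.1,[-5,-35,0],[0,0,0]]
  ]
}}

```text
t: 29.35
ee_pos: [0.51, -0.2486, 0.1975]
ee_rot: [[-0.12, 0.008, 0.993], [-0.993, -0.002, -0.12], [0.001, -1.0, 0.008]]
force: [1.0, 0.3, -0.4]
finger_gap: 0.0402
```

Call:
{"fn": "step_arm", "kwargs": {
  "plan": [
    [0.0,[-5,-10,0],[0,0,0]],
    [0,[0,0,0],[0,0,0]],
    [0,[0,0,0],[0,0,0]]
  ]
}}

```text
t: 29.65
ee_pos: [0.5036, -0.263, 0.1981]
ee_rot: [[-0.126, 0.009, 0.992], [-0.992, -0.004, -0.126], [0.003, -1.0, 0.009]]
force: [-0.3, 1.1, -0.1]
finger_gap: 0.0166
```

Run:
```python
from h import *
import pickle
need(.50,-.249,.2,-.129)
f=grab('wrist','w8.png');pickle.dump(f,open('w8.pkl','wb'))
f=grab('top','t8.png');pickle.dump(f,open('t8.pkl','wb'))
a=cv2.resize(f['img'][150:260,195:435,::-1],(800,367),interpolation=cv2.INTER_CUBIC)
w=cv2.imread('pics/w8.png')[50:250,200:480];w=cv2.resize(w,(326,233),interpolation=cv2.INTER_CUBIC)
c=np.zeros((600,800,3),np.uint8);c[:367]=a;c[367:,:326]=w
g=grab('scene','s8.png')['img'][140:270,170:430,::-1];c[367:,330:]=cv2.resize(g,(470,233),interpolation=cv2.INTER_CUBIC)
cv2.imwrite('pics/c8.png',c)
```

```text
t 29.65 shift mm [-3.6 14.   1.9] yaw -0.003 tilt [0.004 0.009 0.   ] gap 0.0166 F [-0.3  1.1 -0.1] j [ 0.49  0.26 -0.15  1.86  0.05  1.02 -1.37]
```

View pics/c8.png

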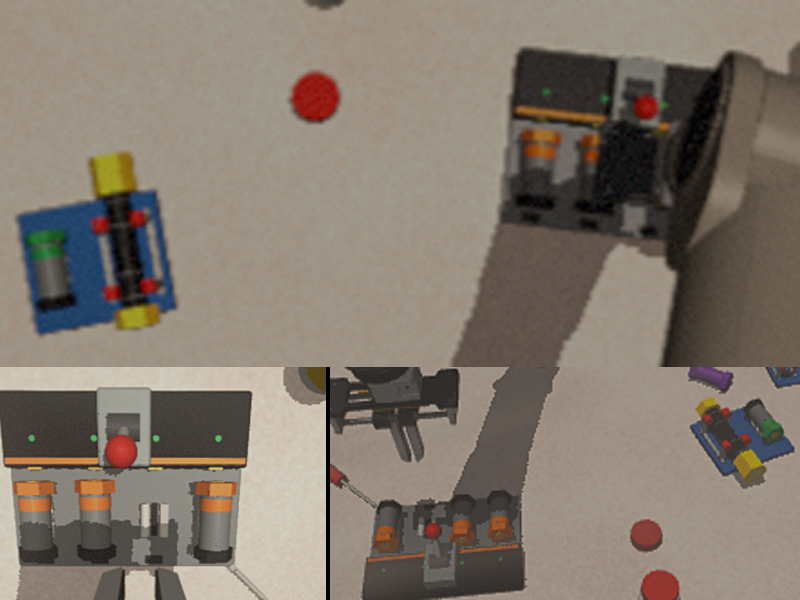

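View pics/w8.png

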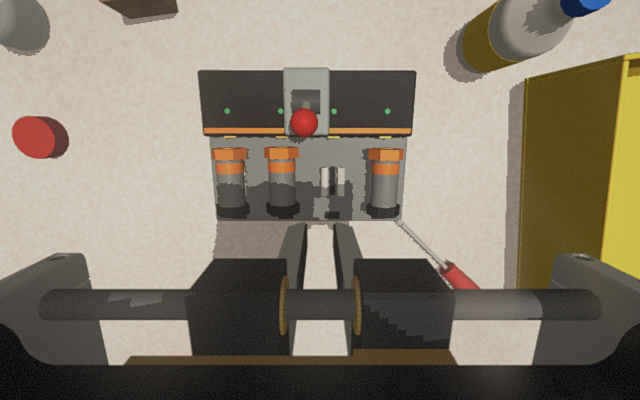

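All three sticks lie in grooves 1, 2 and 4 with orange to the block, and the charged stick and torch are in the dock. A numeric check follows.

Run:
```python
import pickle
from m import *
f=pickle.load(open('w8.pkl','rb'))
S=[(.5222,-.157),(.5142,-.2188),(.4983,-.3417)]
for s,a,b in zip(S,[(230,149),(281.5,149),(386,149.5)],[(232,216),(282,215),(384,216)]):
    A=px2w(f,a,.036);B=px2w(f,b,.036);v=A-B;print((A+B)[:2]/2,(A+B)[:2]/2-s,np.linalg.norm(v),np.arctan2(v[1],v[0])+.129)
k=px2w(f,(304,122),.105);print('knob',k)
q=[.5102,-.2495,-.129]
for ang in(0,1):print('model knob off/on',pt(q,.064,0),pt(q,.122,0))
t=pickle.load(open('t8.pkl','rb'))
P=lambda p:np.array(p)/800*240+[195,150]
A=px2w(t,P((119,194)),.038);B=px2w(t,P((133,306)),.038);v=A-B;print('torch handle',(A+B)/2,np.linalg.norm(v),np.arctan2(v[1],v[0]))
A=px2w(t,P((45,232)),.036);B=px2w(t,P((57,306)),.036);v=A-B;print('full',(A+B)/2,np.linalg.norm(v),np.arctan2(v[1],v[0]))
need(.545,-.249,.118,-.129)
```

```text
[ 0.5216 -0.1577] [-0.0006 -0.0007] 0.0828673387126176 -0.041521663877607445
[ 0.5144 -0.219 ] [ 0.0002 -0.0002] 0.08155435183138024 -0.021636647640923795
[ 0.4975 -0.3435] [-0.0008 -0.0018] 0.08237842703222399 0.026476700131175576
knob [ 0.5802 -0.259   0.105 ]
model knob off/on [ 0.5737 -0.2577] [ 0.6312 -0.2652]
model knob off/on [ 0.5737 -0.2577] [ 0.6312 -0.2652]
torch handle [0.4441 0.2699 0.038 ] 0.11691518747387605 0.12296865391175518
full [0.4254 0.348  0.036 ] 0.07768756087899874 0.16286441777585314
t 29.80 shift mm [ 41.1  13.3 -80. ] yaw -0.004 tilt [0.004 0.008 0.   ] gap 0.0048 F [0.5 0.4 0.5] j [ 0.49  0.26 -0.15  1.86  0.05  1.02 -1.37]
```

Placement errors are under 3 mm. Now the lever: shut fingers behind the knob (near -x side), then push along charger +x.

Call:
{"fn": "step_arm", "kwargs": {
  "plan": [
    [0,[33,8,0],[0.004,0.008,0]],
    [0,[0,0,-35],[0,0,0]],
    [0,[0,0,-35],[0,0,0]],
    [0,[0,0,-15],[0,0,0]],
    [0,[0,0,0],[0,0,0]]
  ]
}}

```text
t: 30.3
ee_pos: [0.5401, -0.248, 0.1099]
ee_rot: [[-0.117, 0.001, 0.993], [-0.993, 0.002, -0.117], [-0.002, -1.0, 0.001]]
force: [0.1, -0.0, 0.4]
finger_gap: 0.0003
```

```bash
python3 -c "
from h import *
need(.541,-.2535,.097,-.129)"
```

```text
t 30.30 shift mm [  0.9  -5.5 -12.9] yaw -0.011 tilt [-0.002  0.001  0.   ] gap 0.0003 F [ 0.1 -0.   0.4] j [ 0.45  0.4  -0.15  1.87  0.08  0.87 -1.43]
```

Call:
{"fn": "step_arm", "kwargs": {
  "plan": [
    [0,[0,-5,-10],[0,0,-0.01]],
    [0,[0,0,-3],[0,0,0]],
    [0,[12,-2,0],[0,0,0]],
    [0,[12,-2,0],[0,0,0]],
    [0,[12,-2,0],[0,0,0]]
  ]
}}

```text
t: 30.8
ee_pos: [0.5792, -0.2591, 0.0988]
ee_rot: [[-0.127, 0.003, 0.992], [-0.992, 0.001, -0.127], [-0.002, -1.0, 0.003]]
force: [-1.7, 0.7, 1.4]
finger_gap: 0.0002
```

Call:
{"fn": "step_arm", "kwargs": {
  "plan": [
    [0,[12,-1,0],[0,0,0]],
    [0,[10,-1,0],[0,0,0]],
    [0,[8,-1,0],[0,0,0]]
  ]
}}

```text
t: 31.1
ee_pos: [0.6099, -0.2626, 0.0997]
ee_rot: [[-0.128, -0.003, 0.992], [-0.992, 0.002, -0.128], [-0.001, -1.0, -0.003]]
force: [-56.9, 12.0, 42.3]
finger_gap: 0.0005
```

```bash
python3 -c "
from h import *
need(.610,-.2625,.097,-.129)"
```

```text
t 31.10 shift mm [ 0.1  0.1 -2.7] yaw -0.001 tilt [-0.002 -0.003 -0.   ] gap 0.0005 F [-56.9  12.   42.3] j [ 0.41  0.52 -0.14  1.71  0.09  0.92 -1.46]
```

The lever is against its end stop, with 57 N on the fingers. I'm backing off at once.

Call:
{"fn": "step_arm", "kwargs": {
  "plan": [
    [0,[-15,2,0],[0,0,0]],
    [0,[-30,4,0],[0,0,0]],
    [0,[-20,2,15],[0,0,0]],
    [0,[0,0,45],[0,0,0]],
    [0,[0,0,45],[0,0,0]]
  ]
}}

```text
t: 31.6
ee_pos: [0.5423, -0.2529, 0.2023]
ee_rot: [[-0.127, -0.013, 0.992], [-0.992, 0.006, -0.127], [-0.004, -1.0, -0.014]]
force: [1.3, -0.5, 0.4]
finger_gap: 0.0008
```

Call:
{"fn": "step_arm", "kwargs": {
  "plan": [
    [0,[-20,-30,40],[0,0,0]],
    [0,[-20,-45,0],[0,0,0]],
    [0,[-20,-45,0],[0,0,0]],
    [0,[0,0,0],[0,0,0]]
  ]
}}

```text
t: 32.0
ee_pos: [0.4879, -0.3745, 0.2509]
ee_rot: [[-0.122, 0.001, 0.992], [-0.992, -0.001, -0.122], [0.001, -1.0, 0.001]]
force: [-0.3, 0.1, -0.0]
finger_gap: 0.0005
```

Run:
```python
from h import *
import pickle
need(.50,-.4,.25,-.129)
w=grab('wrist','w9.png');pickle.dump(w,open('w9.pkl','wb'))
f=grab('top','t9.png');pickle.dump(f,open('t9.pkl','wb'))
c=np.zeros((600,800,3),np.uint8);c[:367]=cv2.resize(f['img'][150:260,195:435,::-1],(800,367),interpolation=cv2.INTER_CUBIC)
c[367:,:373]=cv2.resize(w['img'][:,:,::-1],(373,233),interpolation=cv2.INTER_AREA)
g=grab('scene','s9.png')['img'][170:290,170:390,::-1];c[367:,375:]=cv2.resize(g,(425,233),interpolation=cv2.INTER_CUBIC)
cv2.imwrite('pics/c9.png',c)
```

```text
t 32.00 shift mm [ 12.1 -25.5  -0.9] yaw -0.006 tilt [0.001 0.001 0.   ] gap 0.0005 F [-0.3  0.1 -0. ] j [ 0.62  0.29 -0.09  1.69  0.03  1.16 -1.17]
```

View pics/c9.png

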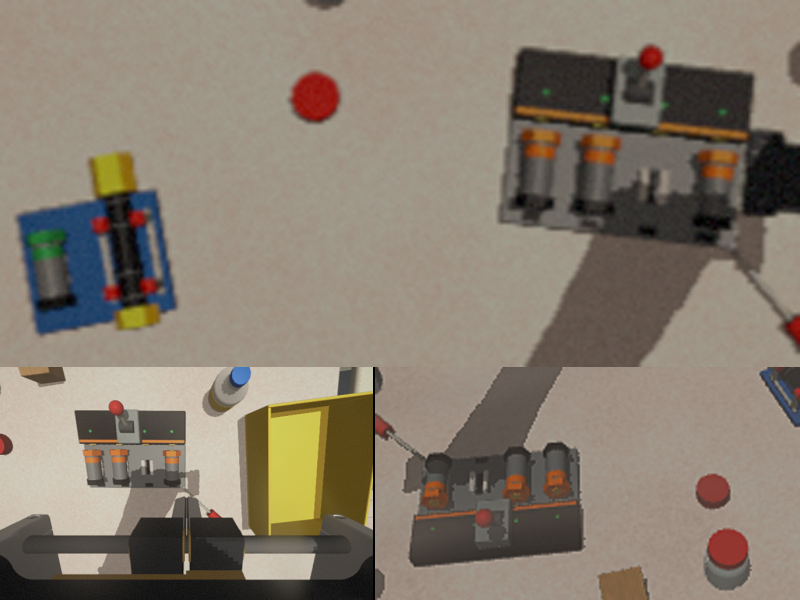

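The lever has swung over: knob from (646,107) to (651,57) in the top crop. Sticks, torch and charged stick are unchanged. I'll measure the lever travel.

Run:
```python
import pickle
from m import *
def red(f,x0,x1,y0,y1):
    im=f['img'].astype(int);m=(im[:,:,0]>110)&(im[:,:,1]<60)&(im[:,:,2]<60);M=np.zeros_like(m);M[y0:y1,x0:x1]=m[y0:y1,x0:x1]
    v,u=np.nonzero(M);return np.array([u.mean(),v.mean()]),len(u)
d=np.array([np.cos(-.129),np.sin(-.129)])
for n,b in[('t8',(375,405,150,195)),('t9',(375,405,150,195)),('w1',(330,375,105,145)),('w8',(285,325,100,140)),('w9',(180,225,55,85))]:
    f=pickle.load(open(n+'.pkl','rb'));p,k=red(f,*b);X=px2w(f,p,.105);print(n,p,k,X,'along x',(X[:2]-[.5102,-.2495])@d)
```

```text
t8 [388.8 181.5] 30 [ 0.5804 -0.2609  0.105 ] along x 0.0711102394531932
t9 [390.2759 166.5862] 29 [ 0.6302 -0.2671  0.105 ] along x 0.12129520684372047
w1 [353.0109 126.3508] 459 [ 0.5797 -0.2593  0.105 ] along x 0.07023221507345415
w8 [303.5314 122.3469] 493 [ 0.5799 -0.2586  0.105 ] along x 0.07030288257148654
w9 [201.3973  75.0137] 73 [ 0.6257 -0.2661  0.105 ] along x 0.11667718148622301
```

Run:
```python
import pickle
from m import *
f=pickle.load(open('w9.pkl','rb'));im=f['img'][50:90,180:225].astype(int)
m=(im[:,:,0]>90)&(im[:,:,0]>2*im[:,:,1])&(im[:,:,0]>2*im[:,:,2]);v,u=np.nonzero(m)
p=np.array([(u.min()+u.max())/2+180,(v.min()+v.max())/2+50]);X=px2w(f,p,.105);print(p,u.min(),u.max(),v.min(),v.max(),(X[:2]-[.5102,-.2495])@[np.cos(.129),-np.sin(.129)])
print(env.job_done())
```

```text
[198.5  70. ] 7 30 8 32 0.12158539598597269
the job is handed in; nothing more can be done
None
```

I did the whole job and handed it in at about 32 s of the 210 s allowed; `job_done` gives no verdict, so what follows rests on my own camera checks.

**What I did:**
- The charged stick went from charger groove 2 to the spare groove of the larger dock.
- The torch was pushed down into the jaws until it met about 15 N of resistance.
- The three empty sticks were set in charger grooves 1, 2 and 4, orange ends towards the contact block. Only three were on the worktop.
- With everything in place, I threw the lever over with shut fingers.

**Last checks:**
- **Empty sticks:** within about 2 mm and 0.05 rad of their grooves.
- **Charged stick:** about 2 mm from the spare groove.
- **Torch:** about 3 mm from the clip position.
- **Lever:** the knob is at charger x of about 121 mm, against 122 mm for fully on.
- **Bystanders:** none was seen displaced in the pictures I took. I did not measure their positions.

**Where checks disagreed or ran high:**
- Before the throw, the knob measured about 70 mm instead of the stated 64 mm for off.
- The first wrist-camera reading after the throw gave 117 mm. It had picked up only part of the knob; the corrected reading is the 121 mm above.
- The fingers briefly pressed the lever's end stop, with about 72 N total wrist force. I backed off at once; the wrist limit is 120 N.

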